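# Raise a push-button bottle stand to its top hole and load the bottle wedged in a tub

## Task

Raise the shelf of the push-button bottle stand from its lowest to its highest setting: the button has to be pressed in to move the sleeve, and has to pop out through the lowest of the sleeve's three holes in the end. Then free the small bottle that has toppled into the corner of the grey tub and stand it upright in the shelf's dish, ready to feed by gravity. Leave the carton in the tub and do not disturb the glassware and bottles round about.

Things in the scene. Friction and masses are not known exactly. Their poses are not given: they have to be found in the camera images.
- stand: bottle stand fixed to the worktop: grey base plate 150 x 92 x 12 mm (x from -45 to +105 mm), a square upright post (top 111 mm high), and a square aluminium sleeve 32 x 32 mm, capped in black, that telescopes on the post. Origin: on the post's axis, at worktop height. z up; x points from the post to the shelf's dish; the button and the row of holes are on the sleeve's +y face
- sleeve (a joint): height of sleeve and shelf, m: 0 = lowest setting (start, button in the topmost of the three holes), 0.030 = middle hole, 0.060 = highest setting (button in the lowest hole), stop at 0.064. 16 mm holes, 30 mm apart. 0.25 kg with the shelf, 1 N friction: it falls if unheld with the button in. The button catches in every hole it meets, the middle one too, with 1 mm of play
- button (a joint): how far the spring button, a domed 14 mm stud in the post, is pressed in (towards the stand's -y), m. 0 = out, 8 mm proud of the sleeve; 0.008 = flush (5.5 N). Flush, a push of some 8 N up on the sleeve makes it ride over the dome, which stays in (0.010) till the next hole. Gripping across the sleeve, one finger on the button, one on the opposite face, presses it; the grip then carries the sleeve
- button_seat (a point): fixed point of the stand: where the button's axis passes through the outer +y face of the sleeve, 16 mm from the post's axis, 95 mm above the worktop (the button's height never changes). Axes as the stand's
- sleeve_top (a point): centre of the top of the sleeve's black cap (32 mm square, flush with the sleeve, 7 mm thick): 119 mm above the worktop at the lowest setting, rising with the sleeve. The sleeve reaches from here 101 mm down
- shelf_floor (a point): centre of the floor of the shelf's round steel dish, 72 mm from the post's axis along the stand's x; 38 mm above the worktop at the lowest setting, rising with the sleeve. Inside diameter 78 mm, rim 5 mm high, 84 mm over the rim
- tub: grey plastic tub fixed to the worktop: inside 143.5 x 143.5 mm, walls and floor 4 mm, 68 mm high, with a 7 mm lip outside the rim. Origin: centre of its underside, z up. Its (-x, +y) corner is the one nearest to the robot
- tub_floor (a point): centre of the tub's inner floor
- bottle: small closed dark red bottle, 140 mm high, 0.2 kg: body of 57 mm diameter, shoulder narrowing from 95 mm up, black cap of 36 mm diameter from 118 to 140 mm. Origin: centre of its underside; z along its axis to the cap. At the start it leans about 42 degrees into the tub's (-x, +y) corner, cap above the rim towards the robot, foot caught by the carton
- carton: small carton 51 x 90 x 45 mm, lying aslant across the tub's far corner, its long side against the bottle's foot. Origin: centre of its underside. It stays in the tub
- wash_bottle: bystander: yellow-green wash bottle, 67 x 94 x 180 mm; origin: centre of its underside, z up
- cylinder: bystander: tall glass measuring cylinder, 53 x 61 x 231 mm; origin: centre of its underside, z up
- beaker: bystander: glass beaker, 53 mm diameter, 69 mm high; origin: centre of its underside, z up
- cup: bystander: small white cup, 51 mm diameter, 39 mm high; origin: centre of its underside, z up
- balance: laboratory balance, fixed, between the stand and the tub: 294 (x) x 204 (y) mm, 60 mm high, its glass draught shield to 170 mm over the rear half and the open lid to 330 mm at the rear. Origin: centre of its underside
- hotplate: hotplate, fixed, left of the stand: 240 (x) x 170 (y) mm, 84 mm high. Origin: centre of its underside

How it is judged (in metres and radians):
On the way, in this order (a step that is already met when the one before it is completed fails the run):
1. the shelf stands at its highest setting with the button popped out through the lowest hole (value of joint sleeve above 0.0565 m and value of joint button below 0.002 m), for 0.3 s.
2. the bottle has been lifted out of the tub (height (world z) of bottle above 0.085 m), for 0.1 s.
At the end, for the whole second after the job is handed in: The sleeve is at its highest setting (sleeve above 0.0565 m) with the button out (less than 2 mm pressed); the bottle stands at rest, upright within 3.4 degrees, on the floor of the dish (within 3 mm in height and 13 mm of its centre); the carton is still in the tub (within 70 mm of its centre) (all of step 1 and horizontal distance between bottle and shelf_floor below 0.013 m and z of bottle in the frame of shelf_floor between -0.003 and 0.003 m and angle between bottle's own z axis and vertical below 0.06 rad and linear speed of bottle below 0.02 m/s and horizontal distance between carton and tub_floor below 0.07 m and height (world z) of carton below 0.05 m); the robot touches nothing.
It fails at once if a bystander (wash bottle, measuring cylinder, beaker, cup) is pushed more than 25 mm or knocked over (distance of any of wash_bottle, cylinder, beaker, cup from where it was at the start of the episode above 0.025 m or angle between any of wash_bottle, cylinder, beaker, cup's own z axis and vertical above 0.5 rad).
It also fails if it takes over 72 s, if anything falls off the work surface, if the arm or the gripper's body presses on something with over 40 N, if the wrist force passes 120 N, or if a joint passes its speed limit or range.

## Robot

A 6-joint arm with a two-finger parallel gripper is mounted at the origin on a cart in front of the work surface, level with it; the furniture and walls round the work are solid. World frame = base frame: x ahead of the robot, y to its left, z up, the work surface at z = 0. Lengths are in mm, angles in rad, forces in N, time in s.
With the tool pointing down it reaches from about 350 to 975 mm from the base axis. Payload 7.1 kg.
Tool frame: the origin (TCP) lies on the centre line of the jaws, within the pads' length; the fingertips stand ahead of it and the grasp point (between the pads) lies 2 mm behind it (robot.tip_reach is the y of the fingertips in the tool frame, in mm); y points along the fingers, z is the direction in which the jaws open and shut, and the axes are right-handed (so a half turn about y gives the same grasp; the last joint's range is limited). The gripper opens to 88 mm and grips with 3 to 60 N. Pads are 20 mm wide; open, the fingers measure 115 mm over their backs; the gripper's body (75 mm by 178 mm) begins 61 mm behind the grasp point.
Start: joints at [-1.358, 0.423, 1.63, -0, 1.089, -0.019], TCP at [143.6, -608.263, 211.375] pointing down, gripper open.
Joint ranges: [-3, 3], [-0.9, 2.11], [0.09, 2.58], [-1.31, 4.45], [0.11, 2.69], [-2.54, 2.54]. Speed limits (rad/s): [2.39, 2.39, 3.01, 3.14, 3.14, 3.14].

## Interface

Orientations are given as a rotation vector (axis times angle).
In Python, from cell import robot, viewer gives the robot as it stands.
- The arm moves only by the tool send_rows, never from a script. Its argument "increments" is a list that holds one entry, the list of rows, each a list of 7 numbers: the shift along the world's x, y, z in mm, then the turn, a rotation vector about the world's x, y, z in degrees, then the finger opening in mm, from 0 to 87.8. In form: [[[dx, dy, dz, wx, wy, wz, hand], ...]]. A call has 1 to 12 rows; each row shifts and turns the commanded pose from where the row before left it; what a row does not reach is not made up. A row lasts 1/10 s, in which the tool goes at most 50 mm and 8.59 degrees, less where a joint would pass 70% of its speed; a pose out of reach is approached as far as the arm can. A call with a gripper value outside its range is refused whole. The fingers move at their own pace and stop on an object; "grip_force" is the grip in N (left out, the last holds). Time passes only in rows, so rows that do not move let the fingers close. It gives the time, the measured TCP pose, the force and the opening at its end, in the units of the state.
- robot.observe(): the state, without advancing time (a new reading comes with each control period).
- viewer.grab_frame(name): name is "scene" or "top" or "wrist"; returns the picture (400x640x3 uint8, red, green, blue); there is no depth.
- viewer.camera_model(name): a dict with "K" (3x3 intrinsics, pixels), "k1" (the pictures are not rectified: a ray, as slopes to the right and down, at radius r is drawn at 1 + k1 r^2 times it, then the intrinsics apply), "R" (3x3) and "t" (3): a world point X has camera coordinates R X + t; the wrist camera has in their place "mount" (4x4, takes a point from camera to tool coordinates, whose origin is the TCP and whose axes are the tool frame's). Camera axes: x right, y down, z forward; pixel columns grow to the right and rows downward; lengths in mm; the calibration is good to about 2 mm. A picture is of the moment at which its call begins: read the wrist's pose just before it. camera_model takes no time and is no camera call.
- robot.job_done(): hands the job in, once; it reports no verdict.
The state is a dict: "t": time; "q": joint angles; "joint_vel": joint speeds; "effort": joint torques, N m; "eef_pos": TCP position; "tcp_rot": TCP orientation; "ft_force": force on the tool from outside, world axes, zero at the start; "ft_torque": the same for the moment, N m; "grip_width": opening from 0.0 (shut) to 1.0 (fully open).
Only numpy, scipy, OpenCV 4.12 (cv2) and the standard library are available. Lean on these libraries where they do the work, as an engineer would, in place of code of your own. Each camera call takes 0.05 s, during which the arm holds its last target.

## Working session

There is one attempt and no reset: what is moved stays moved. The work goes in short steps, Python scripts to look and compute and a tool call to move; the robot and the scene stay as the last step left them, time stands still between calls to the robot, and variables do not carry over. Pictures are saved under pics/ and viewed, and the job is handed in when it is done.

Besides the shell and the picture viewer there is one more tool, called after "Emit:" by a JSON object that holds its "fn" and its "kwargs", one argument or row to a line. send_rows: Moves the arm, as the interface text tells. Its arguments: {"type":"object","properties":{"increments":{"type":"array","items":{"type":"array","items":{"type":"array","items":{"type":"number"}}}},"grip_force":{"type":"number"}},"required":["increments"]}

```bash
ls; mkdir -p pics; python3 - <<'E'
from cell import robot, viewer
import cv2
o=robot.observe(); print(o); print(robot.tip_reach)
for n in ("scene","top","wrist"):
    cv2.imwrite(f"pics/{n}0.png",viewer.grab_frame(n)[:,:,::-1]); print(n,viewer.camera_model(n))
E
```

```text
pics
{'t': 0.0, 'q': array([-1.35805126e+00,  4.23807561e-01,  1.63070746e+00, -4.16909462e-05,
        1.08858036e+00, -1.89759410e-02]), 'joint_vel': array([ 0.00156887, -0.000935  ,  0.00033341,  0.00050712, -0.000263  ,
        0.00088386]), 'effort': array([ 4.75510955e-03, -5.44612849e+01, -2.73663175e+01,  6.46947906e-02,
        2.28150305e-02, -1.16948067e-04]), 'eef_pos': array([ 143.43905352, -607.72341587,  210.61562318]), 'tcp_rot': array([-0.24446158,  2.10026146, -2.09710884]), 'ft_force': array([-0.69604828, -0.57970834, -0.13365098]), 'ft_torque': array([-0.01623804,  0.00591633, -0.06653514]), 'grip_width': 0.9973390761893312}
17.0
scene {'K': array([[361.22425795,   0.        , 320.30181147],
       [  0.        , 361.22425795, 201.10743626],
       [  0.        ,   0.        ,   1.        ]]), 'k1': 0.02205876279796041, 'R': array([[-0.79706841, -0.60376591,  0.01219341],
       [-0.39005602,  0.49931244, -0.77365586],
       [ 0.46101872, -0.62141276, -0.6334887 ]]), 't': array([ 404.28132866,  304.75605749, 1023.01680089])}
top {'K': array([[455.19331219,   0.  
[... 210 characters left out ...]
     [-0.98024917, -0.01875197, -0.1968754 ],
       [ 0.19712606, -0.0125989 , -0.98029719]]), 't': array([ -91.66240424,  574.40227504, 1582.74569956])}
wrist {'K': array([[345.47089631,   0.        , 320.57832288],
       [  0.        , 345.47089631, 198.60334115],
       [  0.        ,   0.        ,   1.        ]]), 'k1': 0.024111090151374633, 'mount': array([[ 7.68631125e-04,  9.55026270e-01,  2.96520208e-01,
        -8.10186784e+01],
       [-4.75603879e-04, -2.96519913e-01,  9.55026552e-01,
        -1.73255131e+02],
       [ 9.99999592e-01, -8.75089294e-04,  2.26299765e-04,
         7.38301350e-01],
       [ 0.00000000e+00,  0.00000000e+00,  0.00000000e+00,
         1.00000000e+00]])}
```

View pics/scene0.png

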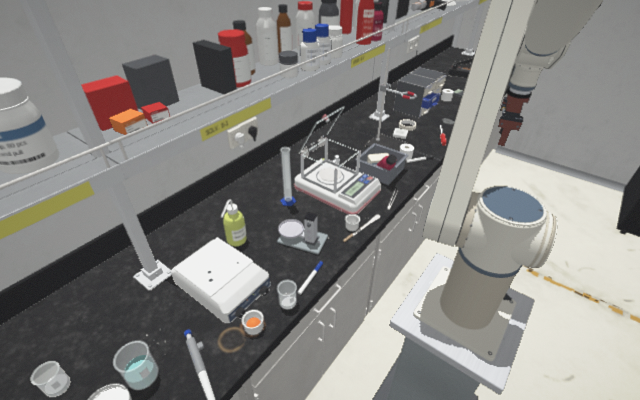

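View pics/top0.png

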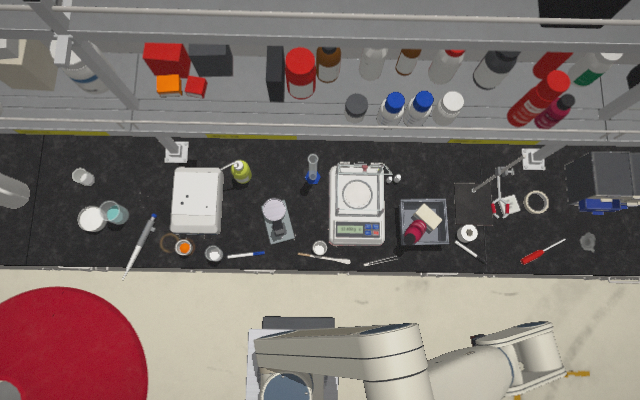

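View pics/wrist0.png

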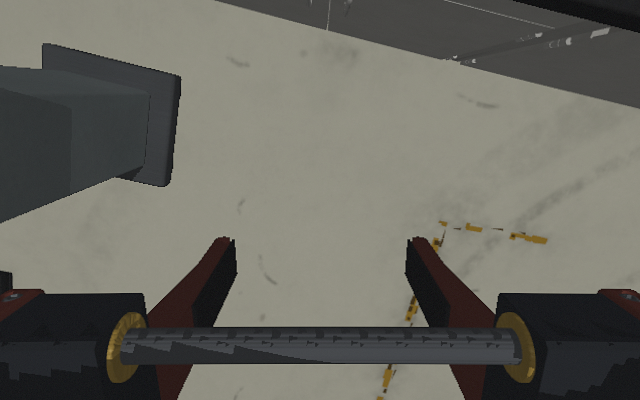

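```bash
cat > h.py <<'E'
import numpy as np, cv2
from scipy.spatial.transform import Rotation as Rn
from cell import robot, viewer
def ray(name,uv,obs=None):
    m=viewer.camera_model(name);K=m["K"]
    d=np.array([(uv[0]-K[0,2])/K[0,0],(uv[1]-K[1,2])/K[1,1]]);s=d.copy()
    for _ in range(20): s=d/(1+m["k1"]*(s@s))
    v=np.array([s[0],s[1],1.])
    if name=="wrist":
        o=obs; T=np.eye(4);T[:3,:3]=Rn.from_rotvec(o["tcp_rot"]).as_matrix();T[:3,3]=o["eef_pos"]
        M=T@m["mount"]; return M[:3,3],M[:3,:3]@v
    return -m["R"].T@m["t"], m["R"].T@v
def atz(name,uv,z,obs=None):
    o,d=ray(name,uv,obs); return o+d*(z-o[2])/d[2]
def proj(name,X,obs=None):
    m=viewer.camera_model(name);K=m["K"];X=np.asarray(X,float)
    if name=="wrist":
        o=obs; T=np.eye(4);T[:3,:3]=Rn.from_rotvec(o["tcp_rot"]).as_matrix();T[:3,3]=o["eef_pos"]
        c=np.linalg.inv(T@m["mount"])@np.append(X,1); c=c[:3]
    else: c=m["R"]@X+m["t"]
    s=c[:2]/c[2]; s=s*(1+m["k1"]*(s@s)); return K[:2,:2]@s+K[:2,2]
def tri(rays):
    A=np.zeros((3,3));b=np.zeros(3)
    for o,d in rays:
        d=d/np.linalg.norm(d);P=np.eye(3)-np.outer(d,d);A+=P;b+=P@o
    X=np.linalg.solve(A,b); return X,[np.linalg.norm(np.cross(X-o,d/np.linalg.norm(d))) for o,d in rays]
def crop(img,x0,y0,x1,y1,s,fn):
    c=cv2.resize(img[y0:y1,x0:x1],None,fx=s,fy=s,interpolation=cv2.INTER_CUBIC)
    c=c[:,:,::-1].copy()
    for x in range((x0//10+1)*10,x1,10):
        cv2.putText(c,str(x),(int((x-x0)*s),8),0,.3,(0,255,255),1); cv2.line(c,(int((x-x0+.5)*s),10),(int((x-x0+.5)*s),16),(0,255,255),1)
    for y in range((y0//10+1)*10,y1,10):
        cv2.putText(c,str(y),(0,int((y-y0)*s)),0,.3,(0,255,255),1); cv2.line(c,(20,int((y-y0+.5)*s)),(26,int((y-y0+.5)*s)),(0,255,255),1)
    cv2.imwrite(fn,c)
E
python3 - <<'E'
from h import *
t=cv2.imread("pics/top0.png")[:,:,::-1]; s=cv2.imread("pics/scene0.png")[:,:,::-1]
crop(t,250,190,310,250,10,"pics/t_stand.png");crop(t,390,190,460,250,10,"pics/t_tub.png")
crop(s,265,200,345,260,10,"pics/s_stand.png");crop(s,340,130,420,190,10,"pics/s_tub.png")
E
```

```text
(no output)
```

View pics/t_stand.png

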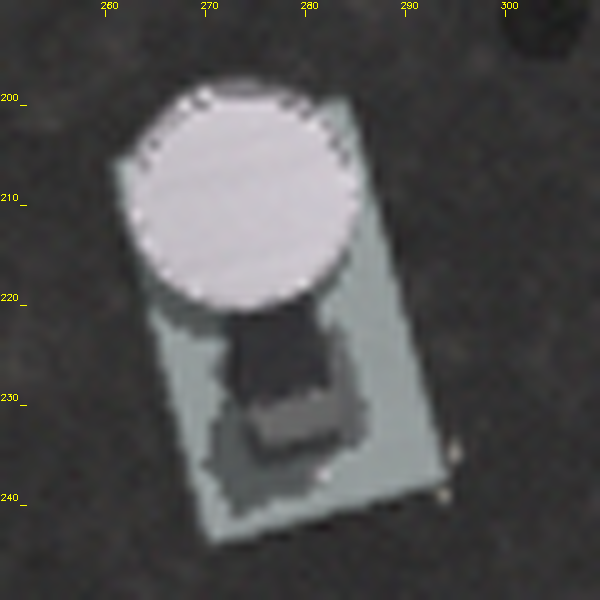

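View pics/t_tub.png

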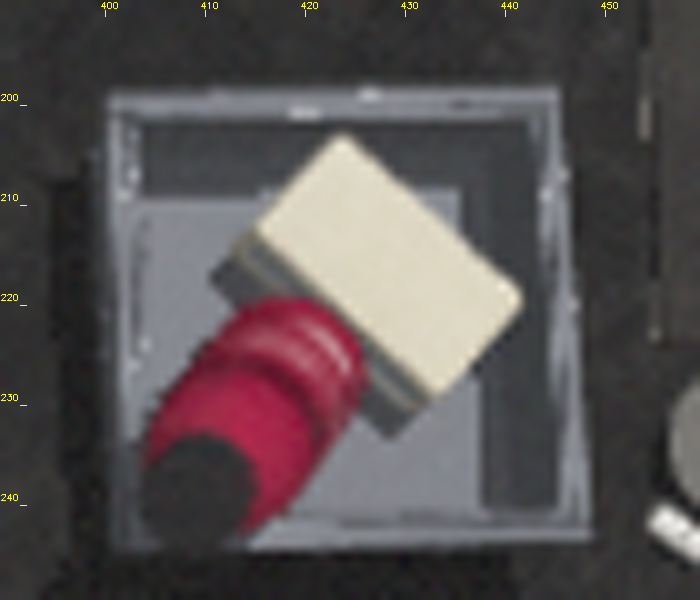

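View pics/s_stand.png

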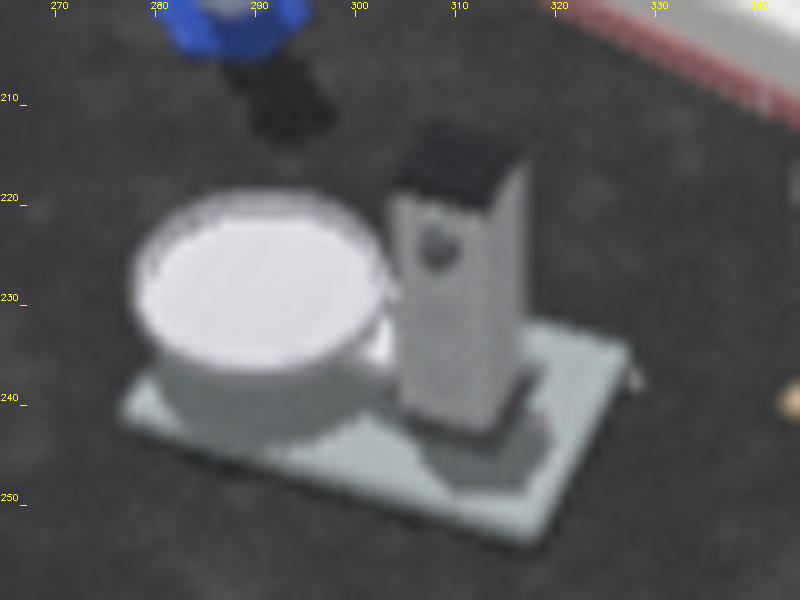

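View pics/s_tub.png

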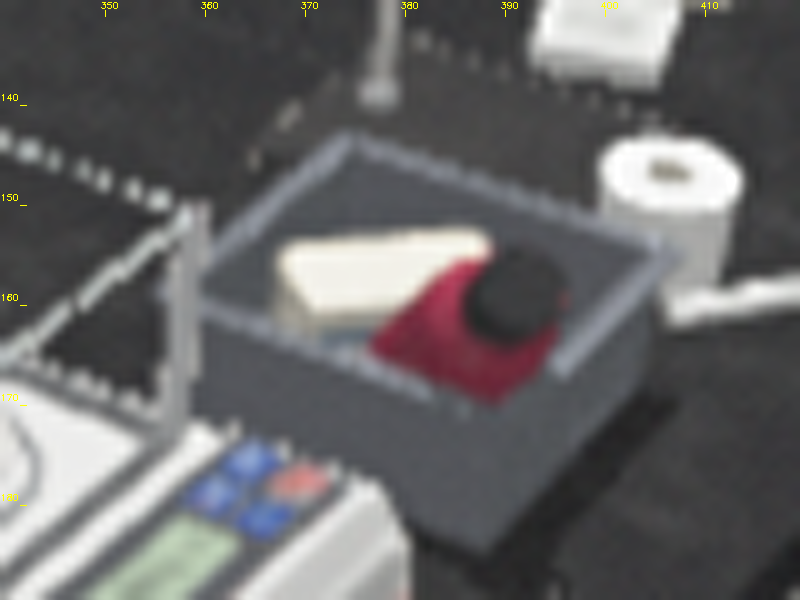

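```bash
python3 - <<'E'
from h import *
print("cams",ray("scene",(0,0))[0],ray("top",(0,0))[0])
C={"far-left":(261,205.3),"far-right":(284,199.2),"near-right":(293.7,237.2),"near-left":(270.5,243.6)}
P={k:atz("top",v,12) for k,v in C.items()}
for k,v in P.items(): print(k,v.round(1))
S={"a":(276.5,240.6),"b":(317.5,253.2),"c":(326.8,234)}
for k,v in S.items(): print("scene",k,atz("scene",v,12).round(1))
print("dish top",atz("top",(273.3,208.6),42).round(1),"scene",atz("scene",(289.7,228),43).round(1))
print("cap",atz("top",(277,224.5),119).round(1), [atz("scene",p,119).round(1) for p in ((303.3,217.5),(312.5,219.7),(316.5,214.3),(307.5,211.6))])
print("button",atz("scene",(307.6,223.5),95).round(1))
# tub
for p in ((400.3,199.5),(444.8,198.5),(448.3,242.8),(400.5,243)): print("tub rim",atz("top",p,68).round(1))
for p in ((374,143.5),(407,155.5),(356.5,159)): print("tub sc",atz("scene",p,68).round(1))
E
```

```text
cams [-30.51808318 727.6384851  878.91632354] [ 252.51456309  -60.92698845 1666.117708  ]
far-left [592.5 130.4  12. ]
far-right [617.3  46.1  12. ]
near-right [475.7   6.3  12. ]
near-left [450.7  90.1  12. ]
scene a [590.  132.8  12. ]
scene b [447.6  93.8  12. ]
scene c [476.    4.7  12. ]
dish top [575.   81.9  42. ] scene [572.8  83.7  43. ]
cap [504.2  60.4 119. ] [array([515.5,  80. , 119. ]), array([486.4,  70.3, 119. ]), array([492.1,  42.4, 119. ]), array([522.8,  49.8, 119. ])]
button [503.9  73.2  95. ]
tub rim [ 612.  -376.3   68. ]
tub rim [ 618.8 -537.5   68. ]
tub rim [ 458.2 -543.6   68. ]
tub rim [ 454.4 -373.9   68. ]
tub sc [ 615.1 -533.4   68. ]
tub sc [ 455.1 -533.6   68. ]
tub sc [ 607.6 -379.3   68. ]
```

```bash
python3 - <<'E'
from h import *
o=robot.observe(); R=Rn.from_rotvec(o["tcp_rot"]).as_matrix(); print(R.round(3))
z=R[:,2]; print("yaw z",np.degrees(np.arctan2(z[1],z[0])),"tilt",R[2,1])
# bottle cap
a=ray("top",(408.6,237.5));b=ray("scene",(391,158.5)); X,e=tri([a,b]);print("cap",X.round(1),np.round(e,1))
E
```

```text
[[-0.973 -0.     0.23 ]
 [-0.23   0.001 -0.973]
 [-0.    -1.    -0.001]]
yaw z -76.7176642995623 tilt -0.9999992507101965
cap [ 465.  -392.7  120.6] [2.4 2.4]
```

Emit:
{"fn": "send_rows", "kwargs": {
  "increments": [
    [[20, 37, 4, 0, 0, 0.2, 87.8], [20, 37, 4, 0, 0, 0.2, 87.8], [20, 37, 4, 0, 0, 0.2, 87.8], [20, 37, 4, 0, 0, 0.2, 87.8], [20, 37, 4, 0, 0, 0.2, 87.8], [20, 37, 4, 0, 0, 0.2, 87.8], [20, 37, 4, 0, 0, 0.2, 87.8], [20, 37, 4, 0, 0, 0.2, 87.8], [20, 37, 4, 0, 0, 0.2, 87.8], [20, 37, 0, 0, 0, 0.2, 87.8], [20, 37, 0, 0, 0, 0.2, 87.8], [20, 37, 0, 0, 0, 0.2, 87.8]]
  ]
}}

```text
t: 1.35
eef_pos: [384.0, -162.6, 247.5]
tcp_rot: [-0.285, 2.075, -2.075]
ft_force: [0.3, -1.3, -0.3]
grip_width: 1.001
```

Emit:
{"fn": "send_rows", "kwargs": {
  "increments": [
    [[20, 37, 0, 0, 0, 0.2, 87.8], [20, 37, 0, 0, 0, 0.2, 87.8], [20, 37, -10, 0, 0, 0, 87.8], [20, 37, -10, 0, 0, 0, 87.8], [20, 37, -10, 0, 0, 0, 87.8], [20, 37, -10, 0, 0, 0, 87.8], [0, 0, 0, 0, 0, 0, 87.8], [0, 0, 0, 0, 0, 0, 87.8]]
  ]
}}

```text
t: 2.15
eef_pos: [503.2, 58.4, 206.7]
tcp_rot: [-0.297, 2.07, -2.071]
ft_force: [-0.2, 0.2, -0.0]
grip_width: 0.998
```

```bash
python3 - <<'E'
from h import *
o=robot.observe(); im=viewer.grab_frame("wrist"); np.save("w1.npy",o,allow_pickle=True)
cv2.imwrite("pics/w1.png",im[:,:,::-1])
R=Rn.from_rotvec(o["tcp_rot"]).as_matrix();z=R[:,2];print(o["t"],o["eef_pos"],np.degrees(np.arctan2(z[1],z[0])),R[2],o["q"],o["ft_force"])
E
```

```text
2.15 [503.16046781  58.37665554 206.71898801] -73.79454802831226 [ 1.70550972e-03 -9.99998537e-01 -1.28105711e-04] [ 9.21336417e-02  2.56374804e-01  1.89131470e+00 -2.35372624e-04
  9.95602035e-01  1.38021958e+00] [-0.21110324  0.20066814 -0.03071235]
```

View pics/w1.png

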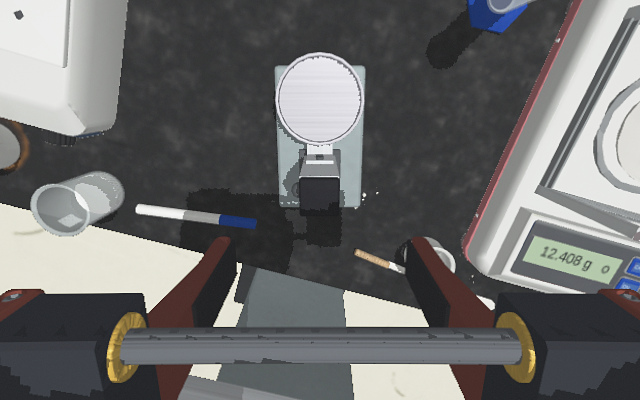

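```bash
python3 - <<'E'
from h import *
o=np.load("w1.npy",allow_pickle=True).item(); im=cv2.imread("pics/w1.png")[:,:,::-1]
crop(im,265,45,375,215,4,"pics/w1c.png")
print(proj("wrist",[504.4,60.4,119],o))
print(atz("wrist",(319.7,196),119,o), atz("wrist",(319.5,99),43,o))
a=[atz("wrist",p,12,o) for p in ((276,66),(365,66),(360,208),(279,207))]; print(np.round(a,1))
E
```

```text
[317.60159377 196.24009855]
[505.05114666  58.8641299  119.        ] [573.84732541  79.1036506   43.        ]
[[591.2 129.1  12. ]
 [615.8  44.3  12. ]
 [472.8   2.6  12. ]
 [448.6  90.4  12. ]]
```

View pics/w1c.png

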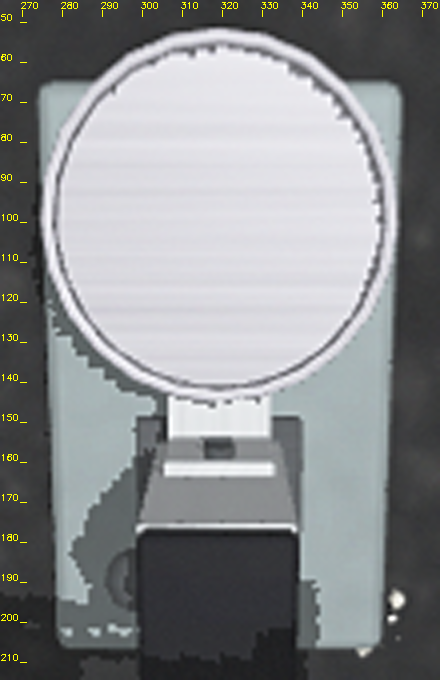

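Emit:
{"fn": "send_rows", "kwargs": {
  "increments": [
    [[1, 1, -20, 0, 0, 0, 87.8], [0.3, 0.2, -25, 0, 0, 0, 80], [0, 0, -25, 0, 0, 0, 70], [0, 0, -25, 0, 0, 0, 65], [0, 0, -13.5, 0, 0, 0, 60], [0, 0, 0, 0, 0, 0, 55], [0, 0, 0, 0, 0, 0, 55]]
  ]
}}

```text
t: 2.9
eef_pos: [505.2, 58.4, 99.5]
tcp_rot: [-0.291, 2.071, -2.071]
ft_force: [0.3, 0.5, 0.3]
grip_width: 0.626
```

```bash
python3 - <<'E'
from h import *
o=robot.observe(); im=viewer.grab_frame("wrist")
cv2.imwrite("pics/w2.png",im[:,:,::-1]); s=viewer.grab_frame("scene"); crop(s,265,170,345,260,7,"pics/s2.png")
R=Rn.from_rotvec(o["tcp_rot"]).as_matrix();z=R[:,2];print(o["t"],o["eef_pos"],np.degrees(np.arctan2(z[1],z[0])),o["ft_force"])
E
```

```text
2.9 [505.20988134  58.40227134  99.54882725] -73.968915748803 [0.32117899 0.46261803 0.31246514]
```

View pics/w2.png

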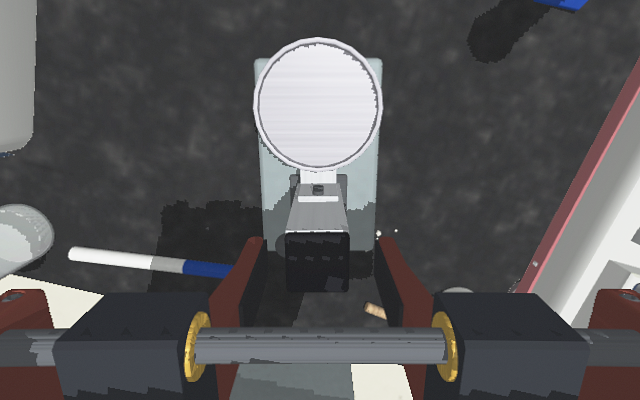

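View pics/s2.png

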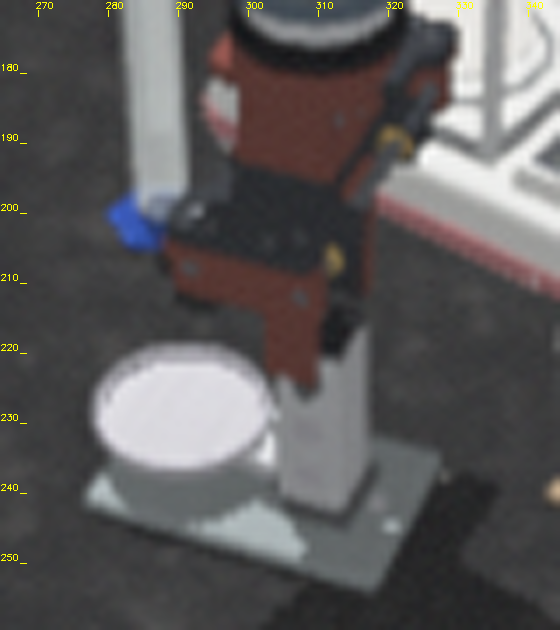

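Emit:
{"fn": "send_rows", "kwargs": {
  "increments": [
    [[-0.5, 1.0, -1, 0, 0, 0, 48], [0, 0, 0, 0, 0, 0, 42], [0, 0, 0, 0, 0, 0, 34], [0, 0, 0, 0, 0, 0, 28], [0, 0, 0, 0, 0, 0, 28], [0, 0, 0, 0, 0, 0, 28]]
  ],
  "grip_force": 35
}}

```text
t: 3.6
eef_pos: [504.5, 60.1, 98.1]
tcp_rot: [-0.292, 2.071, -2.071]
ft_force: [-1.5, 0.6, 3.8]
grip_width: 0.358
```

Emit:
{"fn": "send_rows", "kwargs": {
  "increments": [
    [[0, 0, 0, 0, 0, 0, 28], [0, 0, 0, 0, 0, 0, 28]]
  ]
}}

```text
t: 3.8
eef_pos: [504.6, 60.0, 98.1]
tcp_rot: [-0.292, 2.071, -2.071]
ft_force: [-1.5, 0.8, 5.5]
grip_width: 0.358
```

Emit:
{"fn": "send_rows", "kwargs": {
  "increments": [
    [[0, 0, 2, 0, 0, 0, 28], [0, 0, 3, 0, 0, 0, 28], [0, 0, 4, 0, 0, 0, 28], [0, 0, 4, 0, 0, 0, 28], [0, 0, 4, 0, 0, 0, 28], [0, 0, 4, 0, 0, 0, 28], [0, 0, 3, 0, 0, 0, 28], [0, 0, 2, 0, 0, 0, 28], [0, 0, 0, 0, 0, 0, 28]]
  ]
}}

```text
t: 4.7
eef_pos: [505.5, 60.1, 125.1]
tcp_rot: [-0.29, 2.07, -2.07]
ft_force: [0.4, 0.1, 0.3]
grip_width: 0.318
```

```bash
python3 - <<'E'
from h import *
o=robot.observe(); s=viewer.grab_frame("scene"); crop(s,265,160,345,260,6,"pics/s3.png")
print(o["t"],o["eef_pos"],o["ft_force"],o["grip_width"])
E
```

```text
4.7 [505.45101016  60.06125847 125.13092347] [0.40685885 0.09470257 0.31200339] 0.3179875031032838
```

View pics/s3.png

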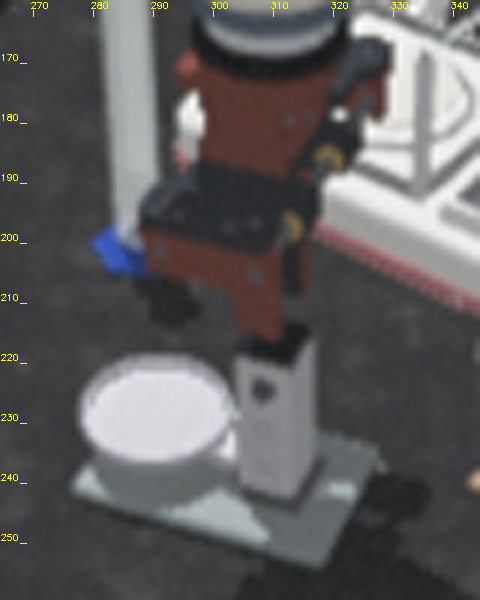

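Emit:
{"fn": "send_rows", "kwargs": {
  "increments": [
    [[-0.8, 0, 0, 0, 0, 0, 60], [0, 0, 0, 0, 0, 0, 60], [0, 0, 0, 0, 0, 0, 60], [0, 0, -10, 0, 0, 0, 58], [0, 0, -15, 0, 0, 0, 55], [0, 0, -7, 0, 0, 0, 50], [0, 0, 0, 0, 0, 0, 40], [0, 0, 0, 0, 0, 0, 30], [0, 0, 0, 0, 0, 0, 20], [0, 0, 0, 0, 0, 0, 10], [0, 0, 0, 0, 0, 0, 10], [0, 0, 0, 0, 0, 0, 10]]
  ],
  "grip_force": 60
}}

```text
t: 5.95
eef_pos: [503.9, 59.9, 92.1]
tcp_rot: [-0.292, 2.071, -2.071]
ft_force: [1.0, 0.0, -1.9]
grip_width: 0.364
```

Emit:
{"fn": "send_rows", "kwargs": {
  "increments": [
    [[0, 0, 1, 0, 0, 0, 10], [0, 0, 1, 0, 0, 0, 10], [0, 0, 1, 0, 0, 0, 10], [0, 0, 1, 0, 0, 0, 10]]
  ]
}}

```text
t: 6.35
eef_pos: [503.7, 59.9, 94.6]
tcp_rot: [-0.292, 2.071, -2.071]
ft_force: [10.5, -0.6, -31.2]
grip_width: 0.36
```

```bash
python3 - <<'E'
from h import *
o=robot.observe(); s=viewer.grab_frame("scene"); crop(s,265,160,345,260,6,"pics/s4.png")
print(o["t"],o["eef_pos"],o["ft_force"],o["grip_width"])
E
```

```text
6.35 [503.73445462  59.87916228  94.59157896] [ 10.49561566  -0.60376365 -31.21640991] 0.3597704605429958
```

View pics/s4.png

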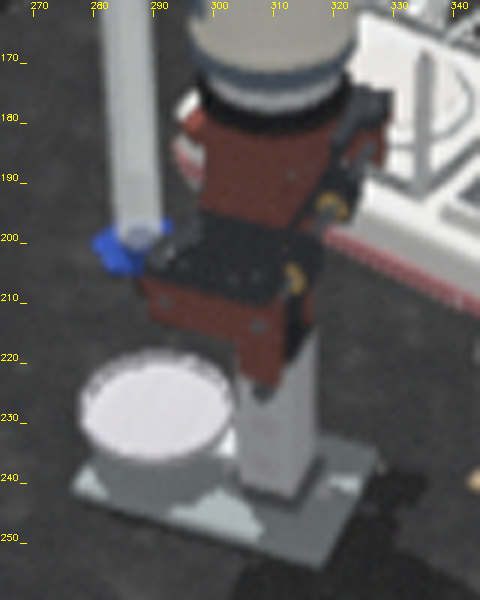

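Emit:
{"fn": "send_rows", "kwargs": {
  "increments": [
    [[0, 0, 1, 0, 0, 0, 10]]
  ]
}}

```text
t: 6.5
eef_pos: [503.7, 59.9, 94.9]
tcp_rot: [-0.292, 2.071, -2.071]
ft_force: [12.4, -0.3, -38.7]
grip_width: 0.357
```

Emit:
{"fn": "send_rows", "kwargs": {
  "increments": [
    [[0, 0, 1, 0, 0, 0, 10]]
  ]
}}

```text
t: 6.6
eef_pos: [503.6, 59.9, 95.2]
tcp_rot: [-0.293, 2.071, -2.071]
ft_force: [15.3, -0.3, -47.5]
grip_width: 0.36
```

Emit:
{"fn": "send_rows", "kwargs": {
  "increments": [
    [[0, 0, 1, 0, 0, 0, 10]]
  ]
}}

```text
t: 6.7
eef_pos: [503.6, 59.8, 95.5]
tcp_rot: [-0.293, 2.071, -2.071]
ft_force: [17.5, 1.4, -56.0]
grip_width: 0.362
```

```bash
python3 - <<'E'
from h import *
im=viewer.grab_frame("wrist"); crop(im,240,150,400,310,5,"pics/w5.png")
o=robot.observe();print(o["t"],o["eef_pos"],o["ft_force"],o["ft_torque"],o["grip_width"])
print(Rn.from_rotvec(o["tcp_rot"]).as_matrix().round(4))
E
```

```text
6.75 [503.63876669  59.84675944  95.53083444] [ 16.09092062  -0.31216048 -46.45453537] [-0.10238852 -2.69068529  0.02209832] 0.3595389035470109
[[-9.608e-01 -1.000e-04  2.771e-01]
 [-2.771e-01 -2.000e-04 -9.608e-01]
 [ 2.000e-04 -1.000e+00  1.000e-04]]
```

View pics/w5.png

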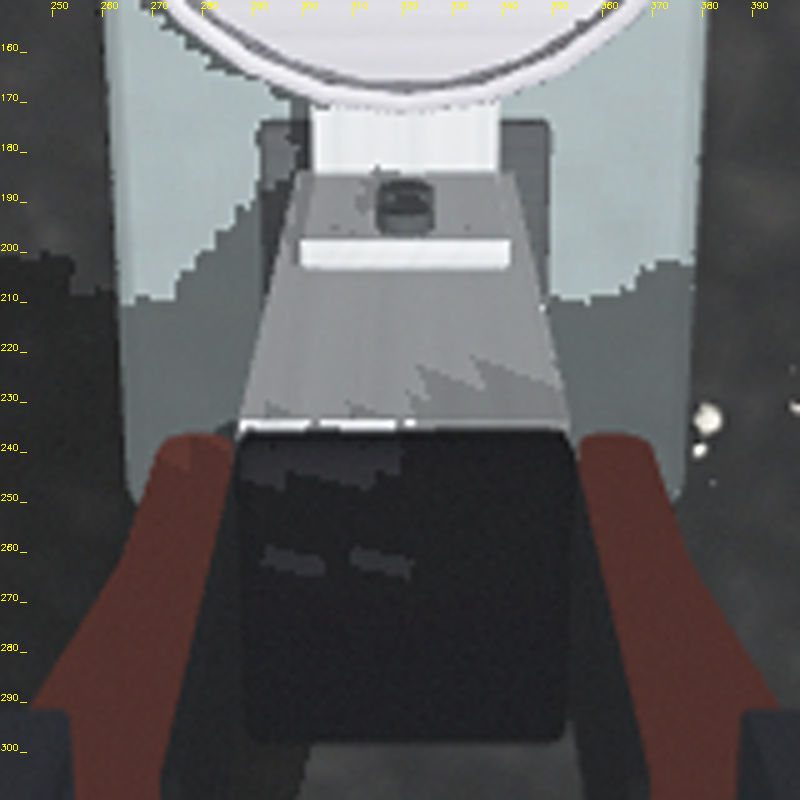

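Emit:
{"fn": "send_rows", "kwargs": {
  "increments": [
    [[0, 0, 0, 0, 0, 0, 10], [0, 0, 0, 0, 0, 0, 10], [0, 0, 0, 0, 0, 0, 10]]
  ]
}}

```text
t: 7.05
eef_pos: [503.6, 59.9, 95.5]
tcp_rot: [-0.293, 2.071, -2.071]
ft_force: [16.0, -0.5, -46.8]
grip_width: 0.36
```

```bash
python3 - <<'E'
from h import *
o=robot.observe();im=viewer.grab_frame("wrist"); cv2.imwrite("pics/w6.png",im[:,:,::-1])
print(o["t"],o["eef_pos"],o["ft_force"],o["ft_torque"],o["grip_width"])
# expected cap front edge row for sleeve heights
c,s=np.cos(np.radians(16.1)),np.sin(np.radians(16.1))
for h in (0,1,2,3,4):
  print(h,[proj("wrist",[504.7+16*c-k*s,59.7+16*s+k*c,119+h],o).round(1) for k in (16,-16)], proj("wrist",[504.7-16*c,59.7-16*s,119+h],o).round(1), proj("wrist",[504.7+30*c,59.7+30*s,43+h],o).round(1), proj("wrist",[504.7+114*c,59.7+114*s,43+h],o).round(1))
crop(im,240,20,400,170,5,"pics/w6c.png")
E
```

```text
7.05 [503.62232225  59.85432558  95.52049977] [ 16.02902822  -0.50844125 -46.79444666] [-0.07771358 -2.70196944  0.00835512] 0.35991541506427155
0 [array([285.8, 234.3]), array([354.1, 234.2])] [320.1 294. ] [320.1 169.8] [319.9  30.5]
1 [array([285.6, 235.1]), array([354.3, 235.1])] [320.1 295.1] [320.1 170.1] [319.9  30.2]
2 [array([285.4, 236. ]), array([354.5, 235.9])] [320.1 296.3] [320.1 170.4] [319.9  29.9]
3 [array([285.2, 236.9]), array([354.7, 236.8])] [320.1 297.4] [320.1 170.8] [319.9  29.6]
4 [array([285. , 237.8]), array([354.9, 237.7])] [320.1 298.6] [320.1 171.1] [319.9  29.3]
```

View pics/w6c.png

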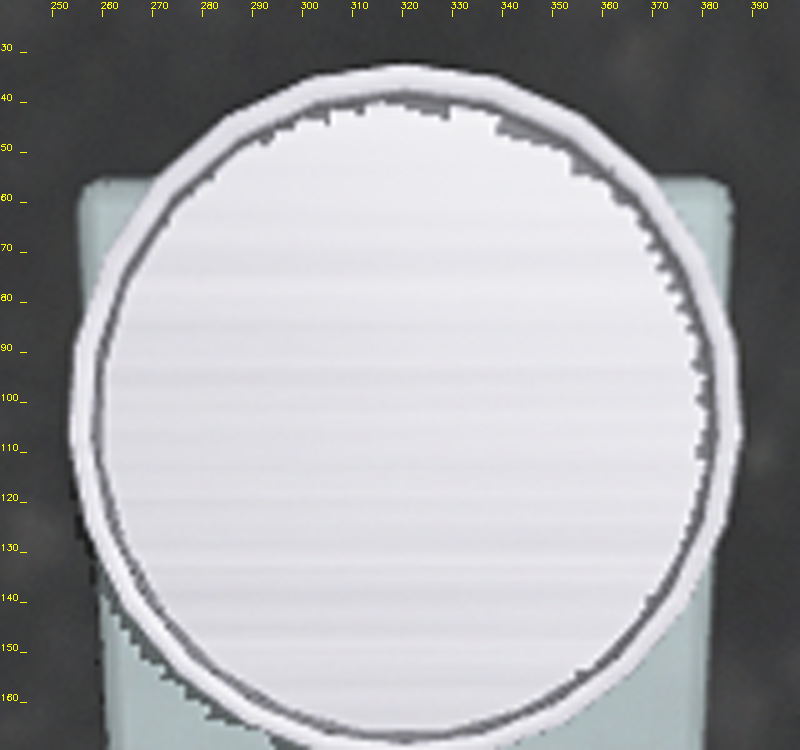

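```bash
python3 - <<'E'
from h import *
c,s=np.cos(np.radians(16.1)),np.sin(np.radians(16.1))
W=lambda x,y,z:[504.7+x*c-y*s,59.7+x*s+y*c,z]
for z in (78,82,86,90,95): print(z,[proj("scene",W(x,y,z)).round(1) for x,y in ((-10,16),(10,16),(-10,29),(10,29))])
print("button",proj("scene",W(0,24,95)).round(1))
im=viewer.grab_frame("scene"); crop(im,285,195,335,245,14,"pics/s6.png")
E
```

```text
78 [array([311.1, 229. ]), array([305.3, 227.4]), array([309.5, 231.6]), array([303.7, 230. ])]
82 [array([311.1, 228.1]), array([305.3, 226.5]), array([309.5, 230.7]), array([303.7, 229.1])]
86 [array([311.1, 227.2]), array([305.3, 225.6]), array([309.5, 229.8]), array([303.7, 228.2])]
90 [array([311.1, 226.2]), array([305.3, 224.7]), array([309.5, 228.9]), array([303.7, 227.3])]
95 [array([311.1, 225.1]), array([305.2, 223.5]), array([309.5, 227.7]), array([303.6, 226.1])]
button [307.2 225.9]
```

View pics/s6.png

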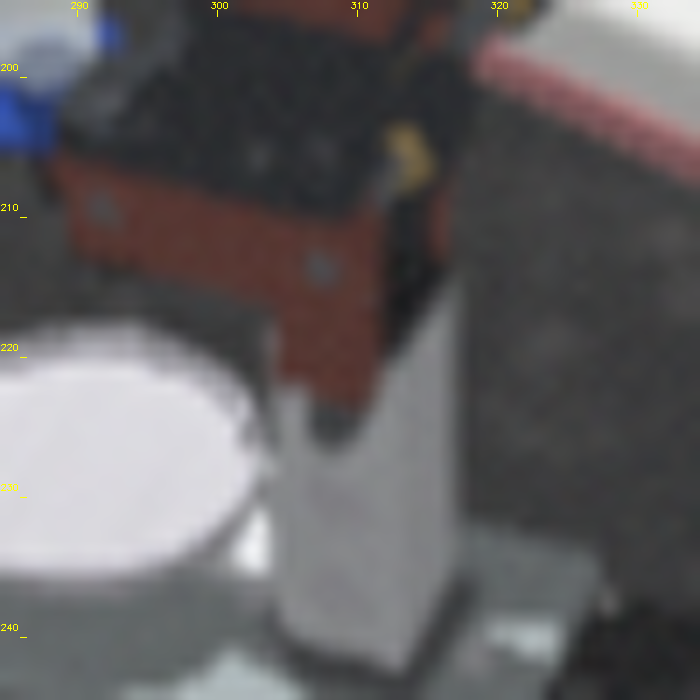

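```bash
python3 - <<'E'
from h import *
o=robot.observe();R=Rn.from_rotvec(o["tcp_rot"]).as_matrix()
for ty in (-10,-5,0,5,10,17,25): print(ty,[proj("wrist",o["eef_pos"]+R@np.array([tx,ty,16]),o).round(1) for tx in (-10,0,10)])
print(robot.tip_reach,[a for a in dir(robot) if a[0]!='_'])
E
```

```text
-10 [array([350.4, 236.4]), array([349.9, 254.2]), array([349.5, 271.4])]
-5 [array([349.6, 232.6]), array([349.2, 249.9]), array([348.7, 266.8])]
0 [array([348.9, 229. ]), array([348.4, 245.9]), array([348. , 262.4])]
5 [array([348.2, 225.6]), array([347.8, 242.1]), array([347.4, 258.2])]
10 [array([347.5, 222.3]), array([347.1, 238.5]), array([346.7, 254.3])]
17 [array([346.6, 218. ]), array([346.2, 233.7]), array([345.9, 249.1])]
25 [array([345.6, 213.4]), array([345.3, 228.6]), array([345. , 243.5])]
17.0 ['Unreachable', 'job_done', 'observe', 'tip_reach']
```

Emit:
{"fn": "send_rows", "kwargs": {
  "increments": [
    [[0, 0, -4, 0, 0, 0, 20], [0, 0, 0, 0, 0, 0, 60], [0, 0, 0, 0, 0, 0, 60], [0, 0, 0, 0, 0, 0, 60], [0, 0, -8, 0, 0, 0, 60], [0, 0, -8, 0, 0, 0, 60], [0, 0, -6, 0, 0, 0, 60], [0, 0, 0, 0, 0, 0, 58], [0, 0, 0, 0, 0, 0, 58]]
  ]
}}

```text
t: 8.05
eef_pos: [503.4, 59.9, 72.5]
tcp_rot: [-0.293, 2.071, -2.071]
ft_force: [0.0, -0.6, 0.6]
grip_width: 0.657
```

```bash
python3 - <<'E'
from h import *
o=robot.observe();print(o["t"],o["eef_pos"],o["ft_force"],o["grip_width"])
im=viewer.grab_frame("scene"); crop(im,285,195,335,245,10,"pics/s7.png")
im=viewer.grab_frame("wrist"); crop(im,220,150,420,310,4,"pics/w7.png")
E
```

```text
8.05 [503.36941047  59.90395775  72.51776264] [ 0.02146475 -0.61310389  0.57374859] 0.6570789221705289
```

View pics/s7.png

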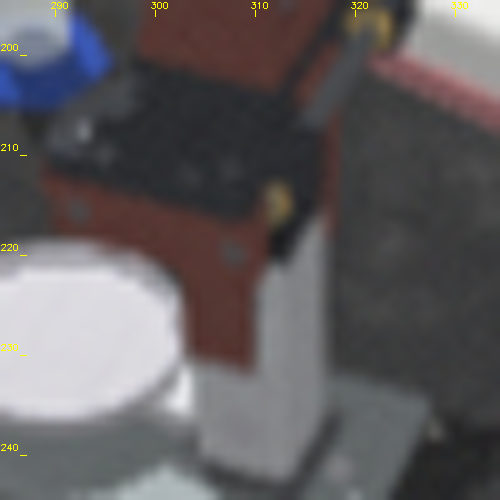

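View pics/w7.png

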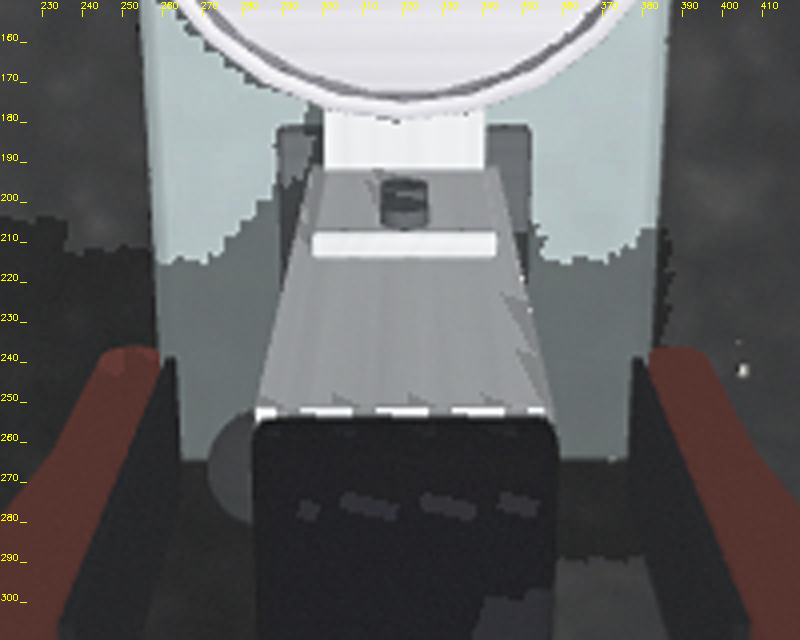

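Emit:
{"fn": "send_rows", "kwargs": {
  "increments": [
    [[0.8, 0, -7, 0, 0, 0, 50], [0, 0, 0, 0, 0, 0, 42], [0, 0, 0, 0, 0, 0, 34], [0, 0, 0, 0, 0, 0, 24], [0, 0, 0, 0, 0, 0, 15], [0, 0, 0, 0, 0, 0, 10], [0, 0, 0, 0, 0, 0, 10]]
  ],
  "grip_force": 45
}}

```text
t: 8.85
eef_pos: [504.1, 60.0, 65.7]
tcp_rot: [-0.293, 2.071, -2.071]
ft_force: [-0.1, 1.5, -6.0]
grip_width: 0.363
```

```bash
python3 - <<'E'
from h import *
o=robot.observe();print(o["t"],o["eef_pos"],o["ft_force"],o["grip_width"])
im=viewer.grab_frame("scene"); crop(im,285,195,335,245,10,"pics/s8.png")
E
```

```text
8.85 [504.07336833  59.97451011  65.66244452] [-0.11818952  1.54646873 -6.02646678] 0.3629994179474291
```

View pics/s8.png

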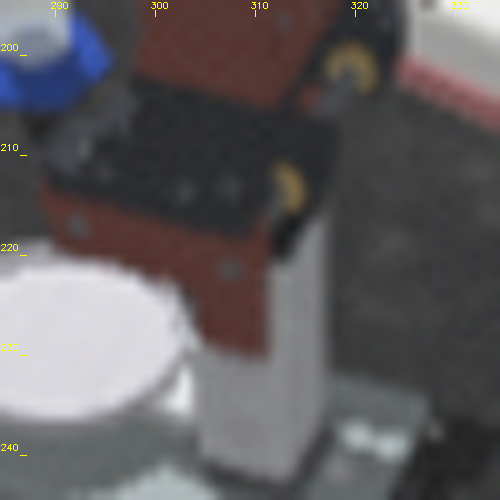

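Emit:
{"fn": "send_rows", "kwargs": {
  "increments": [
    [[0, 0, 1, 0, 0, 0, 10], [0, 0, 2, 0, 0, 0, 10], [0, 0, 3, 0, 0, 0, 10], [0, 0, 3, 0, 0, 0, 10]]
  ]
}}

```text
t: 9.3
eef_pos: [504.1, 60.0, 74.9]
tcp_rot: [-0.293, 2.071, -2.071]
ft_force: [-0.8, 3.1, -6.6]
grip_width: 0.362
```

Emit:
{"fn": "send_rows", "kwargs": {
  "increments": [
    [[0, 0, 4, 0, 0, 0, 10], [0, 0, 4, 0, 0, 0, 10], [0, 0, 4, 0, 0, 0, 10], [0, 0, 4, 0, 0, 0, 10], [0, 0, 2, 0, 0, 0, 10], [0, 0, 1, 0, 0, 0, 10], [0, 0, 1, 0, 0, 0, 10], [0, 0, 0.7, 0, 0, 0, 10], [0, 0, 0, 0, 0, 0, 10]]
  ]
}}

```text
t: 10.2
eef_pos: [504.2, 59.9, 95.5]
tcp_rot: [-0.293, 2.071, -2.071]
ft_force: [-4.2, 2.1, -2.3]
grip_width: 0.365
```

```bash
python3 - <<'E'
from h import *
o=robot.observe();print(o["t"],o["eef_pos"],o["ft_force"],o["grip_width"])
im=viewer.grab_frame("scene"); crop(im,275,185,335,245,10,"pics/s9.png")
E
```

```text
10.2 [504.1917877   59.91009028  95.54458679] [-4.2040609   2.13065818 -2.29718015] 0.3651539102644798
```

View pics/s9.png

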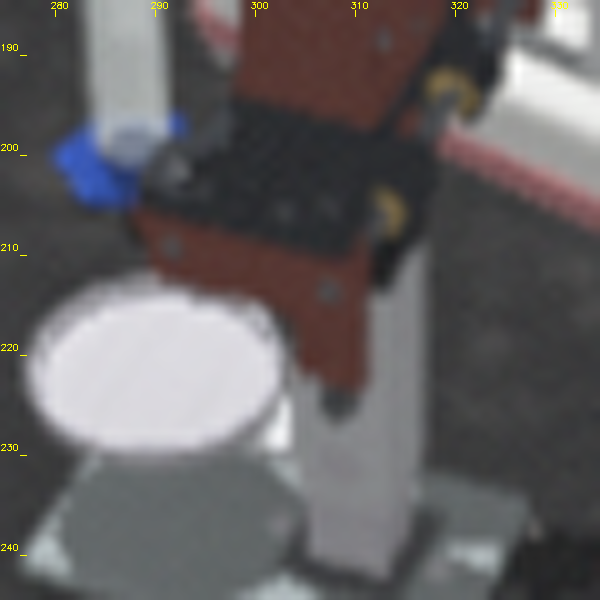

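Emit:
{"fn": "send_rows", "kwargs": {
  "increments": [
    [[0, 0, 0, 0, 0, 0, 40], [0, 0, 0, 0, 0, 0, 60], [0, 0, 0, 0, 0, 0, 60], [0, 0, 0, 0, 0, 0, 60], [0, 0, -6, 0, 0, 0, 60], [0, 0, -8, 0, 0, 0, 60], [0, 0, -7, 0, 0, 0, 60], [0, 0, -4, 0, 0, 0, 60]]
  ]
}}

```text
t: 11.05
eef_pos: [503.8, 59.9, 69.5]
tcp_rot: [-0.294, 2.072, -2.072]
ft_force: [-0.1, 0.1, -0.1]
grip_width: 0.679
```

```bash
python3 - <<'E'
from h import *
o=robot.observe();print(o["t"],o["eef_pos"],o["ft_force"],o["grip_width"])
im=viewer.grab_frame("scene"); crop(im,275,185,335,245,10,"pics/s10.png")
E
```

```text
11.05 [503.81292909  59.86327107  69.45336834] [-0.14143187  0.0619124  -0.11581213] 0.6792114098899124
```

View pics/s10.png

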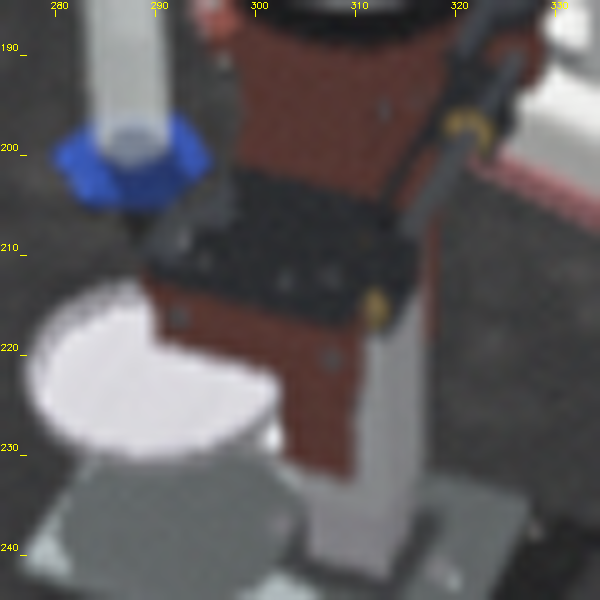

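Emit:
{"fn": "send_rows", "kwargs": {
  "increments": [
    [[0.3, 0, -3, 0, 0, 0, 52], [0, 0, 0, 0, 0, 0, 42], [0, 0, 0, 0, 0, 0, 34], [0, 0, 0, 0, 0, 0, 24], [0, 0, 0, 0, 0, 0, 15], [0, 0, 0, 0, 0, 0, 10], [0, 0, 0, 0, 0, 0, 10]]
  ]
}}

```text
t: 11.8
eef_pos: [504.4, 60.1, 67.4]
tcp_rot: [-0.293, 2.071, -2.071]
ft_force: [-0.6, 2.3, -5.9]
grip_width: 0.366
```

Emit:
{"fn": "send_rows", "kwargs": {
  "increments": [
    [[0, 0, 1, 0, 0, 0, 10], [0, 0, 2, 0, 0, 0, 10], [0, 0, 3, 0, 0, 0, 10], [0, 0, 3, 0, 0, 0, 10]]
  ]
}}

```text
t: 12.2
eef_pos: [504.4, 60.1, 76.5]
tcp_rot: [-0.293, 2.071, -2.071]
ft_force: [0.6, 3.8, -11.0]
grip_width: 0.36
```

Emit:
{"fn": "send_rows", "kwargs": {
  "increments": [
    [[0, 0, 4, 0, 0, 0, 10], [0, 0, 4, 0, 0, 0, 10], [0, 0, 4, 0, 0, 0, 10], [0, 0, 4, 0, 0, 0, 10], [0, 0, 2, 0, 0, 0, 10], [0, 0, 1, 0, 0, 0, 10], [0, 0, 1, 0, 0, 0, 10], [0, 0, 0.7, 0, 0, 0, 10], [0, 0, 0, 0, 0, 0, 10]]
  ]
}}

```text
t: 13.1
eef_pos: [504.5, 60.0, 98.3]
tcp_rot: [-0.293, 2.071, -2.071]
ft_force: [-3.7, 5.2, 2.9]
grip_width: 0.361
```

```bash
python3 - <<'E'
from h import *
o=robot.observe();print(o["t"],o["eef_pos"],o["ft_force"],o["grip_width"])
im=viewer.grab_frame("scene"); crop(im,275,175,335,245,9,"pics/s11.png")
E
```

```text
13.1 [504.52868332  59.98700009  98.34084277] [-3.7455555   5.18225975  2.86461304] 0.3614996861146314
```

View pics/s11.png

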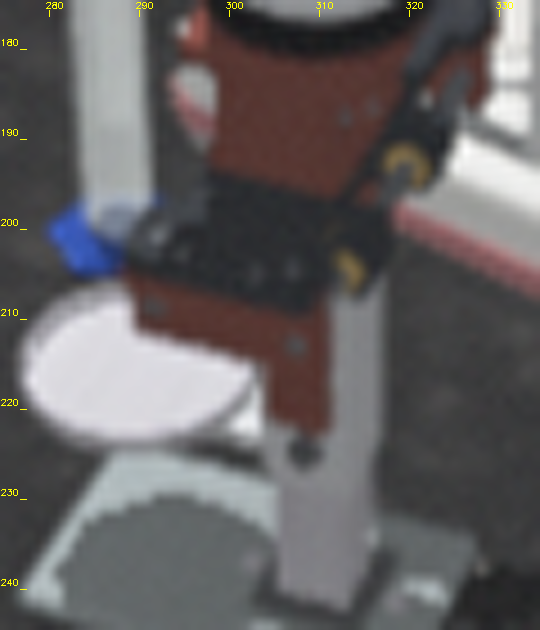

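Emit:
{"fn": "send_rows", "kwargs": {
  "increments": [
    [[0, 0, 0, 0, 0, 0, 40], [0, 0, 0, 0, 0, 0, 70], [0, 0, 0, 0, 0, 0, 70], [0, 0, 0, 0, 0, 0, 70], [0, 0, 20, 0, 0, 0, 70], [0, 0, 30, 0, 0, 0, 70], [0, 0, 35, 0, 0, 0, 70], [0, 0, 30, 0, 0, 0, 70], [-5, -20, 10, 0, 0, -6, 80]]
  ]
}}

```text
t: 14.05
eef_pos: [502.1, 40.9, 225.7]
tcp_rot: [-0.182, 2.126, -2.126]
ft_force: [0.2, -0.4, -1.1]
grip_width: 0.85
```

```bash
python3 - <<'E'
from h import *
o=robot.observe();print(o["t"],o["eef_pos"],o["ft_force"],o["grip_width"])
im=viewer.grab_frame("scene"); crop(im,265,180,345,260,8,"pics/s12.png")
E
```

```text
14.05 [502.06188592  40.85104091 225.65701838] [ 0.19404466 -0.41208376 -1.10019208] 0.8497659923196652
```

View pics/s12.png

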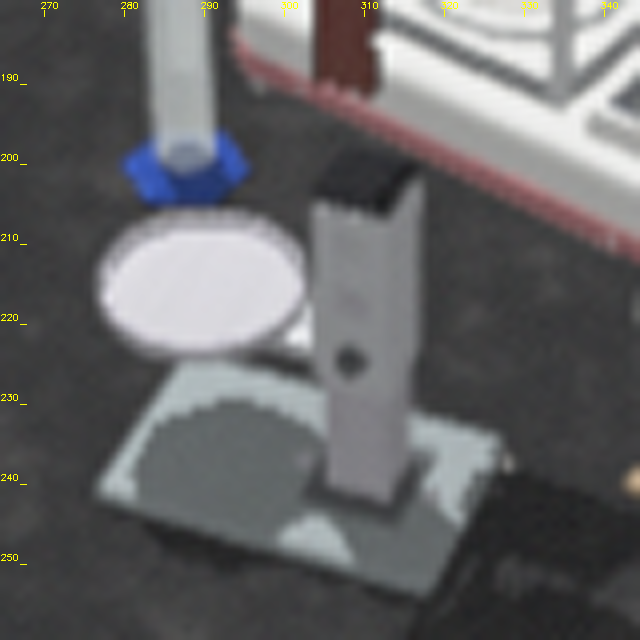

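Emit:
{"fn": "send_rows", "kwargs": {
  "increments": [
    [[-14, -36, 2, 0, 0, -6.2, 80], [-14, -38, 2, 0, 0, -6.2, 80], [-14, -38, 2, 0, 0, -6.2, 80], [-14, -38, 2, 0, 0, -6.2, 80], [-14, -38, 0, 0, 0, -6.2, 80], [-12, -38, 0, 0, 0, -6.2, 80], [-10, -38, 0, 0, 0, -6.2, 80], [-8, -38, 0, 0, 0, -6.2, 80], [-2, -38, 0, 0, 0, -6.2, 80], [0, 0, 0, -4, -4, 0, 80], [0, 0, 0, -5, -5, 0, 80]]
  ]
}}

```text
t: 15.2
eef_pos: [398.3, -302.3, 230.0]
tcp_rot: [-0.972, -1.725, 1.894]
ft_force: [-0.0, 0.0, -0.5]
grip_width: 0.912
```

Emit:
{"fn": "send_rows", "kwargs": {
  "increments": [
    [[0, -5, 0, -5, -5, 0, 80], [5, -10, 0, -5, -5, 0, 80], [8, -15, 0, -5, -5, 0, 80], [8, -15, 0, -5, -5, 0, 80], [6, -10, -10, -0.7, -0.7, 0, 80], [0, 0, 0, 0, 0, 0, 80]]
  ]
}}

```text
t: 15.8
eef_pos: [415.7, -351.9, 220.0]
tcp_rot: [-1.433, -1.586, 2.153]
ft_force: [-0.4, 0.1, 0.5]
grip_width: 0.909
```

```bash
python3 - <<'E'
from h import *
o=robot.observe();np.save("w13.npy",o,allow_pickle=True);im=viewer.grab_frame("wrist"); cv2.imwrite("pics/w13.png",im[:,:,::-1])
print(o["t"],o["eef_pos"],o["ft_force"],o["grip_width"],o["q"]);print(Rn.from_rotvec(o["tcp_rot"]).as_matrix().round(3))
E
```

```text
15.8 [ 415.73027685 -351.89822001  220.00619069] [-0.4246536   0.05594327  0.47735761] 0.909274208042485 [-0.66863166  0.11190659  2.24642667 -0.63255652  0.16041559  2.30369115]
[[-0.549  0.416 -0.725]
 [ 0.569 -0.449 -0.689]
 [-0.612 -0.79   0.01 ]]
```

View pics/w13.png

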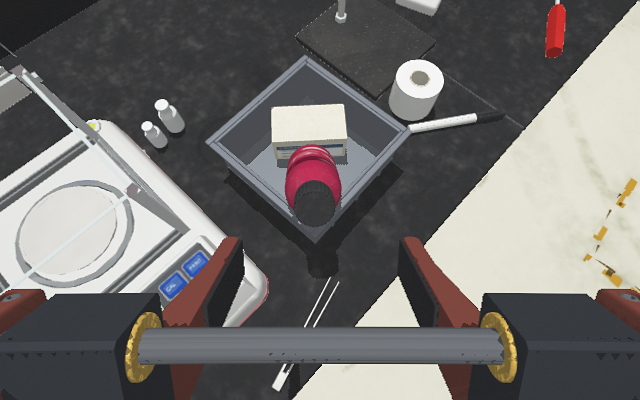

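```bash
python3 - <<'E'
from h import *
from scipy.optimize import least_squares
im=cv2.imread("pics/w13.png")[:,:,::-1]
crop(im,195,50,425,250,3.4,"pics/w13c.png")
crop(im,270,130,360,240,7,"pics/w13d.png")
E
```

```text
(no output)
```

View pics/w13c.png

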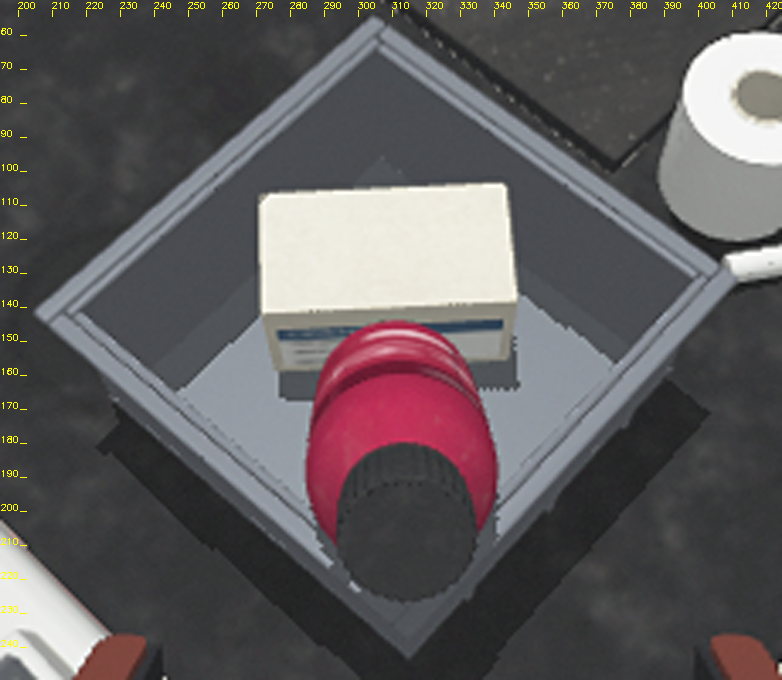

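View pics/w13d.png

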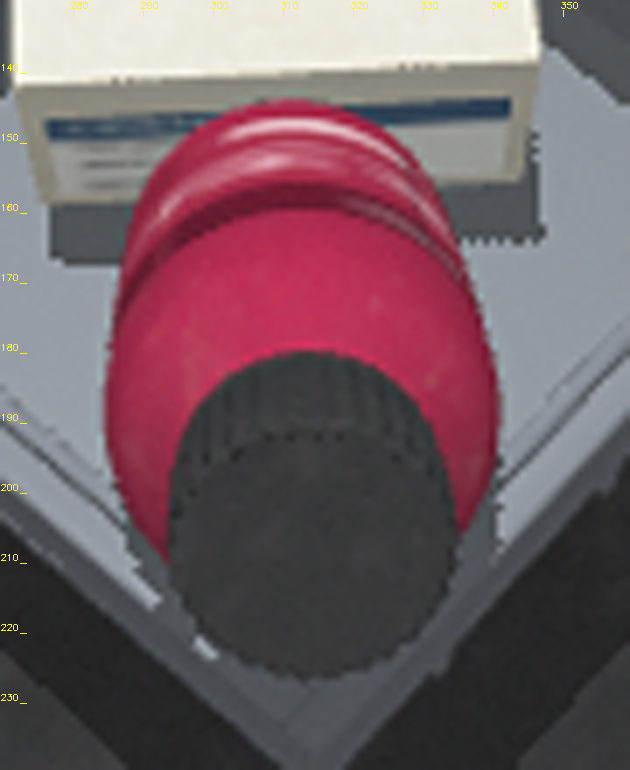

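```bash
python3 - <<'E'
from h import *
from scipy.optimize import least_squares
o=np.load("w13.npy",allow_pickle=True).item()
c,d=ray("wrist",(314,208.5),o); print("cam",c.round(1)); K=viewer.camera_model("wrist")["K"]
fw=ray("wrist",(K[0,2],K[1,2]),o)[1]
print("by width",(c+d*299).round(1))
# tub corners (outer lip) wrist at z=68
for p in ((207,140.5),(306,55.5),(408.5,126),(314,242.5)): print("lip",atz("wrist",p,68,o).round(1))
# silhouette fit: generate profile circles, compare extremes
def pts(top,a,s,r,n=72):
    u=np.cross(a,[0,0,1.]);u/=np.linalg.norm(u);v=np.cross(a,u)
    t=np.linspace(0,2*np.pi,n,endpoint=False); c0=top-(140-s)*a
    return c0+r*(np.outer(np.cos(t),u)+np.outer(np.sin(t),v))
P=lambda n,X:np.array([proj(n,x,o) for x in X])
def res(p,full=False):
    a=np.array([np.sin(p[3])*np.cos(p[4]),np.sin(p[3])*np.sin(p[4]),np.cos(p[3])]);top=p[:3]
    D=P("wrist",pts(top,a,140,18)); B=P("wrist",np.vstack([pts(top,a,s,28.5) for s in (4,30,60,90,95)]))
    r=[D[:,0].min()-293.3,D[:,0].max()-334.7,D[:,1].max()-226.8,D[:,1].min()-190.7,
       B[:,0].min()-284.3,B[:,0].max()-340,B[:,1].min()-144]
    Cw=P("wrist",pts(top,a,119,18)); r.append(Cw[:,1].min()-180)
    T=P("top",np.vstack([pts(top,a,s,18) for s in (119,140)])); r+=[T[:,0].min()-403.4,T[:,1].max()-244.8,T[:,0].max()-415.]
    S=P("scene",np.vstack([pts(top,a,s,18) for s in (119,140)])); r+=[S[:,0].max()-396,S[:,1].min()-154,S[:,1].max()-164]
    org=top-140*a; zlow=org[2]-28.5*np.sin(p[3]); r.append((zlow-4)/1.0)
    return np.array(r)
p0=[460,-387,127,.73,2.356]
f=least_squares(res,p0,loss="soft_l1");p=f.x;a=np.array([np.sin(p[3])*np.cos(p[4]),np.sin(p[3])*np.sin(p[4]),np.cos(p[3])])
print(p[:3].round(1),np.degrees(p[3:]),(p[:3]-140*a).round(1),a.round(3)); print(res(p).round(1))
E
```

```text
cam [ 387.9 -321.3  406.9]
by width [ 456.7 -389.8  123.9]
lip [ 611.4 -378.7   68. ]
lip [ 615.7 -540.3   68. ]
lip [ 461.3 -549.1   68. ]
lip [ 445.4 -377.4   68. ]Traceback (most recent call last):
  File "<stdin>", line 26, in <module>
    return func(*args, **kwargs)
    vector_fun = VectorFunction(
        fun_wrapped,
    ...<6 lines>...
        workers=workers
    )
    self.J, dct = approx_derivative(
                  ~~~~~~~~~~~~~~~~~^
        self.fun_wrapped, self.x, f0=self.f, **finite_diff_options
        ^^^^^^^^^^^^^^^^^^^^^^^^^^^^^^^^^^^^^^^^^^^^^^^^^^^^^^^^^^
    )
    ^
    J, _nfev = _dense_difference(fun_wrapped, x0, f0, h,
               ~~~~~~~~~~~~~~~~~^^^^^^^^^^^^^^^^^^^^^^^^
                             use_one_sided, method,
                             ^^^^^^^^^^^^^^^^^^^^^^
                             mf)
                             ^^^
    df = [f_eval - f0 for f_eval in f_evals]
                                    ^^^^^^^
    f = np.atleast_1d(self.fun(x, *self.args, **self.kwargs))
                      ~~~~~~~~^^^^^^^^^^^^^^^^^^^^^^^^^^^^^^
    return np.atleast_1d(self.fun(x))
                         ~~~~~~~~^^^
    return self.f(x, *self.args, **self.kwargs)
           ~~~~~~^^^^^^^^^^^^^^^^^^^^^^^^^^^^^^
  File "<stdin>", line 21, in res
  File "<stdin>", line 14, in <lambda>
  File "h.py", line 16, in proj
    m=viewer.camera_model(name);K=m["K"];X=np.asarray(X,float)
ValueError: time passes only in moves, steps and waits
```

```bash
sed -i 's/viewer.camera_model(name)/cm(name)/' h.py; sed -i '3a import functools\n@functools.lru_cache(None)\ndef cm(n): return viewer.camera_model(n)' h.py
cat > fit.py <<'E'
from h import *
from scipy.optimize import least_squares
o=np.load("w13.npy",allow_pickle=True).item()
def pts(top,a,s,r,n=72):
    u=np.cross(a,[0,0,1.]);u/=np.linalg.norm(u);v=np.cross(a,u)
    t=np.linspace(0,2*np.pi,n,endpoint=False); c0=top-(140-s)*a
    return c0+r*(np.outer(np.cos(t),u)+np.outer(np.sin(t),v))
P=lambda n,X:np.array([proj(n,x,o) for x in X])
def res(p,full=False):
    a=np.array([np.sin(p[3])*np.cos(p[4]),np.sin(p[3])*np.sin(p[4]),np.cos(p[3])]);top=p[:3]
    D=P("wrist",pts(top,a,140,18)); B=P("wrist",np.vstack([pts(top,a,s,28.5) for s in (4,30,60,90,95)]))
    r=[D[:,0].min()-293.3,D[:,0].max()-334.7,D[:,1].max()-226.8,D[:,1].min()-190.7,
       B[:,0].min()-284.3,B[:,0].max()-340,B[:,1].min()-144]
    Cw=P("wrist",pts(top,a,119,18)); r.append(Cw[:,1].min()-180)
    T=P("top",np.vstack([pts(top,a,s,18) for s in (119,140)])); r+=[T[:,0].min()-403.4,T[:,1].max()-244.8,T[:,0].max()-415.]
    S=P("scene",np.vstack([pts(top,a,s,18) for s in (119,140)])); r+=[S[:,0].max()-396,S[:,1].min()-154,S[:,1].max()-164]
    org=top-140*a; zlow=org[2]-28.5*np.sin(p[3]); r.append((zlow-4)/1.0)
    return np.array(r)
p0=[460,-387,127,.73,2.356]
f=least_squares(res,p0,loss="soft_l1",diff_step=1e-4);p=f.x;a=np.array([np.sin(p[3])*np.cos(p[4]),np.sin(p[3])*np.sin(p[4]),np.cos(p[3])])
print(p[:3].round(1),np.degrees(p[3:]),(p[:3]-140*a).round(1),a.round(3)); print(res(p).round(1))
E
python3 fit.py
```

```text
[ 455.9 -389.   127.8] [ 41.00892912 138.18689742] [ 524.3 -450.3   22.2] [-0.489  0.437  0.755]
[-0.4  0.3  0.6 -2.4 -1.6  1.1 -0.5  0.7 -0.3  0.6  0.1  0.8 -0.5  0.
 -0.5]
```

Emit:
{"fn": "send_rows", "kwargs": {
  "increments": [
    [[5, -5, -12, 0, 0, 1.5, 87.8], [7, -6, -14, 0, 0, 1.5, 87.8], [7, -7, -14, 0, 0, 0, 87.8], [7, -6, -14, 0, 0, 0, 87.8], [7, -7, -14, 0, 0, 0, 87.8], [0, 0, 0, 0, 0, 0, 87.8], [0, 0, 0, 0, 0, 0, 87.8]]
  ]
}}

```text
t: 16.55
eef_pos: [457.2, -378.6, 172.7]
tcp_rot: [-1.372, -1.62, 2.175]
ft_force: [-0.5, 0.2, -0.1]
grip_width: 0.997
```

```bash
python3 - <<'E'
from h import *
o=robot.observe();np.save("w14.npy",o,allow_pickle=True);im=viewer.grab_frame("wrist"); cv2.imwrite("pics/w14.png",im[:,:,::-1])
print(o["t"],o["eef_pos"],o["ft_force"],o["q"]);R=Rn.from_rotvec(o["tcp_rot"]).as_matrix();print(R.round(3))
top=np.array([455.9,-389,127.8]);a=np.array([-.489,.437,.755])
G=top-12*a; print("TCP target",G+19*R[:,1], "delta",G+19*R[:,1]-o["eef_pos"],"proj cap",proj("wrist",top,o))
print("local",R.T@(G-o["eef_pos"]), "jaw.axis",R[:,2]@a)
E
```

```text
16.55 [ 457.21439567 -378.55323795  172.71448154] [-0.47352788  0.15815185 -0.10877984] [-0.66549206  0.27860053  2.16799981 -0.89753169  0.10929843  2.53787491]
[[-0.588  0.407 -0.699]
 [ 0.553 -0.428 -0.715]
 [-0.59  -0.807  0.026]]
TCP target [ 469.50056395 -402.37345148  103.40639398] delta [ 12.28616827 -23.82021352 -69.30808756] proj cap [329.58105225 251.04921948]
local [20.48054473 52.12588212  6.60452004] jaw.axis 0.04942666482551309
```

View pics/w14.png

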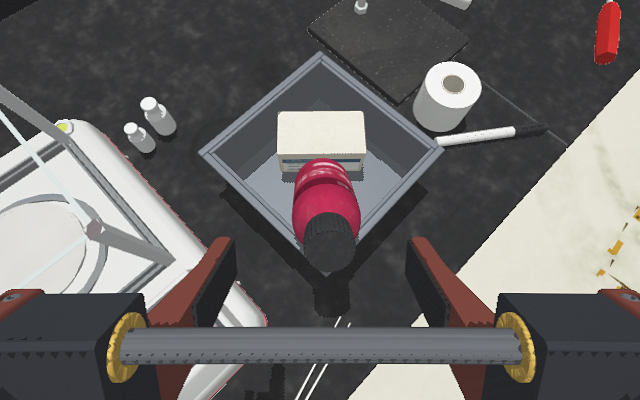

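Emit:
{"fn": "send_rows", "kwargs": {
  "increments": [
    [[0, 0, 0, 2, 2, 0, 87.8], [0, 0, 0, 3, 3, 0, 87.8], [0, 0, 0, 3.5, 3.5, 0, 87.8], [0, 0, 0, 0, 0, 0, 87.8], [0, 0, 0, 0, 0, 0, 87.8]]
  ]
}}

```text
t: 17.1
eef_pos: [454.6, -383.7, 173.7]
tcp_rot: [-1.204, -1.649, 2.099]
ft_force: [-0.6, 0.2, 0.5]
grip_width: 0.998
```

```bash
cat > loc.py <<'E'
from h import *
o=robot.observe()
print(o["t"],o["eef_pos"],o["ft_force"],o["q"].round(3));R=Rn.from_rotvec(o["tcp_rot"]).as_matrix();print(R.round(3))
top=np.array([455.9,-389,127.8]);a=np.array([-.489,.437,.755])
G=top-11*a; T=G+20*R[:,1]
print("TCP target",T, "delta",T-o["eef_pos"],"tilt",np.degrees(np.arccos(-R[2,1])))
print("local",R.T@(G-o["eef_pos"]), "jaw.axis",R[:,2]@a,"zyaw",np.degrees(np.arctan2(R[1,2],R[0,2])))
E
python3 loc.py
```

```text
17.1 [ 454.60634775 -383.65160324  173.72586466] [-0.56987952  0.18322502  0.49205399] [-0.677  0.282  2.067 -0.257  0.325  1.887]
[[-0.643  0.306 -0.702]
 [ 0.61  -0.35  -0.711]
 [-0.464 -0.885  0.039]]
TCP target [ 467.40301445 -400.81322274  101.79163055] delta [ 12.7966667  -17.1616195  -71.93423411] tilt 27.72773928235102
local [14.66416148 53.60417116  0.4452589 ] jaw.axis 0.06166575044946163 zyaw -134.63239330361537
```

Emit:
{"fn": "send_rows", "kwargs": {
  "increments": [
    [[2, -3, -8, 1.6, -1.6, 1.5, 87.8], [2, -3, -12, 0, 0, 0, 87.8], [2, -3, -12, 0, 0, 0, 87.8], [2, -3, -12, 0, 0, 0, 87.8], [2, -2, -8, 0, 0, 0, 87.8], [0, 0, 0, 0, 0, 0, 87.8]]
  ]
}}

```text
t: 17.7
eef_pos: [464.5, -396.8, 119.1]
tcp_rot: [-1.208, -1.712, 2.075]
ft_force: [-1.1, 0.3, -0.5]
grip_width: 0.998
```

```bash
python3 loc.py; python3 - <<'E'
from h import *
o=robot.observe();np.save("w15.npy",o,allow_pickle=True);im=viewer.grab_frame("wrist"); cv2.imwrite("pics/w15.png",im[:,:,::-1])
E
```

```text
17.7 [ 464.51389726 -396.79236997  119.10042941] [-1.11734237  0.32286175 -0.47967514] [-0.719  0.402  2.063 -0.072  0.2    1.67 ]
[[-0.649  0.336 -0.682]
 [ 0.606 -0.313 -0.731]
 [-0.46  -0.888 -0.001]]
TCP target [ 468.00755945 -400.07383661  101.73399646] delta [  3.49366219  -3.28146664 -17.36643295] tilt 27.37075357608527
local [ 3.72766522 -2.3741497   0.02460196] jaw.axis 0.013777316849338521 zyaw -133.0258382564754
```

View pics/w15.png

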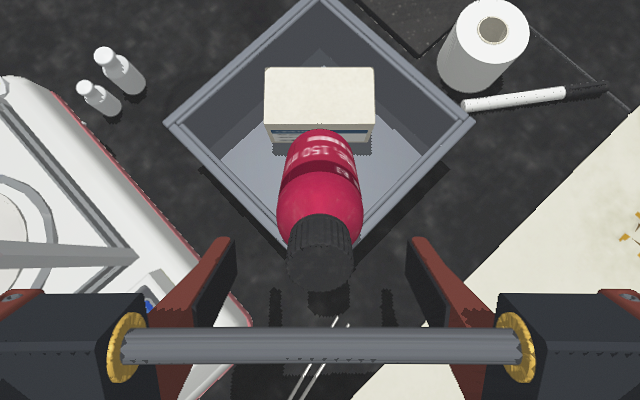

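```bash
python3 - <<'E'
from h import *
o=np.load("w15.npy",allow_pickle=True).item()
top=np.array([455.9,-389,127.8]);a=np.array([-.489,.437,.755])
for s in (140,118): print(s,proj("wrist",top-(140-s)*a,o))
crop(cv2.imread("pics/w15.png")[:,:,::-1],260,190,380,310,6,"pics/w15c.png")
E
```

```text
140 [318.91022859 269.7575149 ]
118 [318.5044575  243.24213015]
```

View pics/w15c.png

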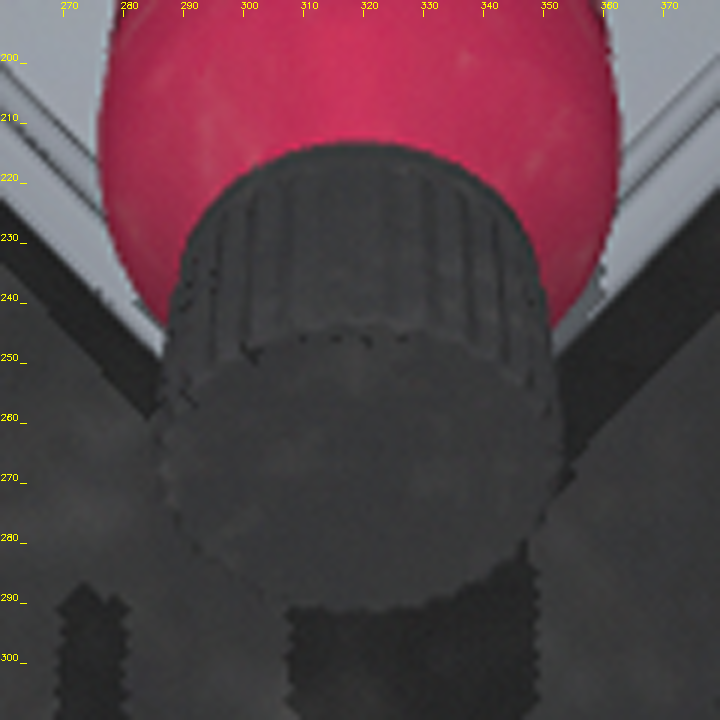

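Emit:
{"fn": "send_rows", "kwargs": {
  "increments": [
    [[1, -1, -6, 1, 1, 0, 87.8], [1, -1, -6, 1, 1, 0, 87.8], [1, -1, -5, 0, 0, 0, 80], [0, 0, 0, 0, 0, 0, 65], [0, 0, 0, 0, 0, 0, 50], [0, 0, 0, 0, 0, 0, 40], [0, 0, 0, 0, 0, 0, 25], [0, 0, 0, 0, 0, 0, 15], [0, 0, 0, 0, 0, 0, 15]]
  ],
  "grip_force": 45
}}

```text
t: 18.65
eef_pos: [468.0, -400.3, 104.3]
tcp_rot: [-1.158, -1.725, 2.046]
ft_force: [1.9, 1.1, -1.0]
grip_width: 0.406
```

```bash
python3 loc.py; python3 - <<'E'
from h import *
o=robot.observe();print(o["grip_width"]*88);im=viewer.grab_frame("wrist"); cv2.imwrite("pics/w16.png",im[:,:,::-1])
E
```

```text
18.65 [ 467.95006521 -400.33103975  104.28271626] [ 1.85745364  1.08092393 -0.98797099] [-0.722  0.437  2.028 -0.041  0.245  1.638]
[[-0.663  0.307 -0.682]
 [ 0.621 -0.284 -0.731]
 [-0.418 -0.908 -0.003]]
TCP target [ 467.42571574 -399.4805211   101.32829849] delta [-0.52434947  0.85051865 -2.95441778] tilt 24.723724148860974
local [  2.11130494 -17.71882184  -0.25598117] jaw.axis 0.01231960857254494 zyaw -133.03693947905285
35.764858543957416
```

View pics/w16.png

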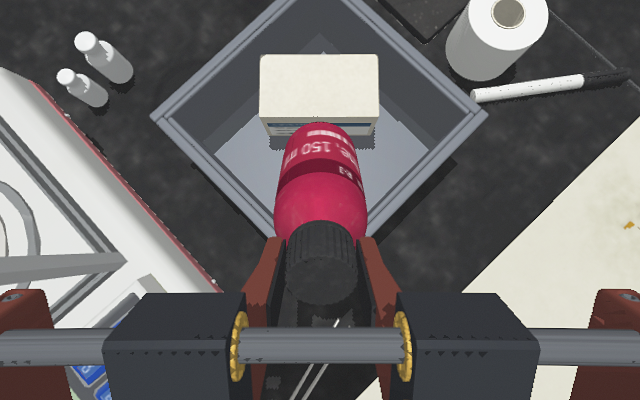

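Emit:
{"fn": "send_rows", "kwargs": {
  "increments": [
    [[-1.5, 1.3, 2.5, 0, 0, 0, 15], [-2.5, 2.2, 4.2, 0, 0, 0, 15], [-4, 3.5, 6.5, 0, 0, 0, 15]]
  ]
}}

```text
t: 19.0
eef_pos: [459.7, -393.1, 117.4]
tcp_rot: [-1.157, -1.725, 2.046]
ft_force: [1.3, -0.8, -2.0]
grip_width: 0.407
```

Emit:
{"fn": "send_rows", "kwargs": {
  "increments": [
    [[-4, 3.5, 7, 0, 0, 0, 15], [-4, 3.5, 7, 0, 0, 0, 15], [-4, 3.5, 7, 0, 0, 0, 15], [-4, 3.5, 7, 0, 0, 0, 15], [-4, 3.5, 7, 0, 0, 0, 15], [-4, 3.5, 8, 0, 0, 0, 15], [-4, 3.5, 8, 0, 0, 0, 15], [-4, 3.5, 8, 0, 0, 0, 15]]
  ]
}}

```text
t: 19.8
eef_pos: [427.5, -365.0, 176.9]
tcp_rot: [-1.158, -1.725, 2.046]
ft_force: [0.9, -1.3, -2.0]
grip_width: 0.407
```

```bash
python3 - <<'E'
from h import *
o=robot.observe();print(o["t"],o["eef_pos"],o["ft_force"],o["grip_width"]*88,o["q"].round(3));im=viewer.grab_frame("wrist"); cv2.imwrite("pics/w17.png",im[:,:,::-1])
s=viewer.grab_frame("scene"); crop(s,330,100,430,190,7,"pics/s17.png")
E
```

```text
19.8 [ 427.47563477 -364.9892046   176.91207451] [ 0.91385162 -1.26577112 -1.99516694] 35.85395684006205 [-0.722  0.236  2.099 -0.026  0.376  1.623]
```

View pics/w17.png

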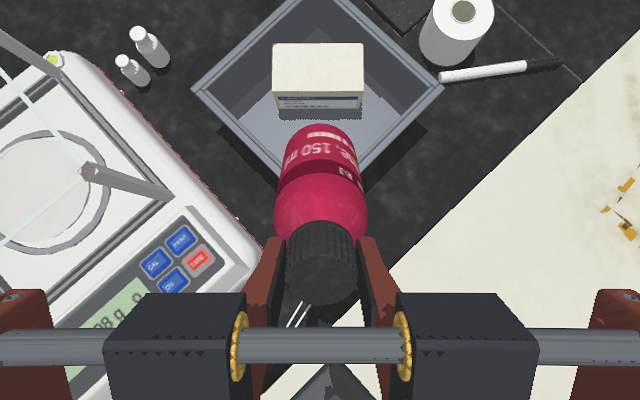

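View pics/s17.png

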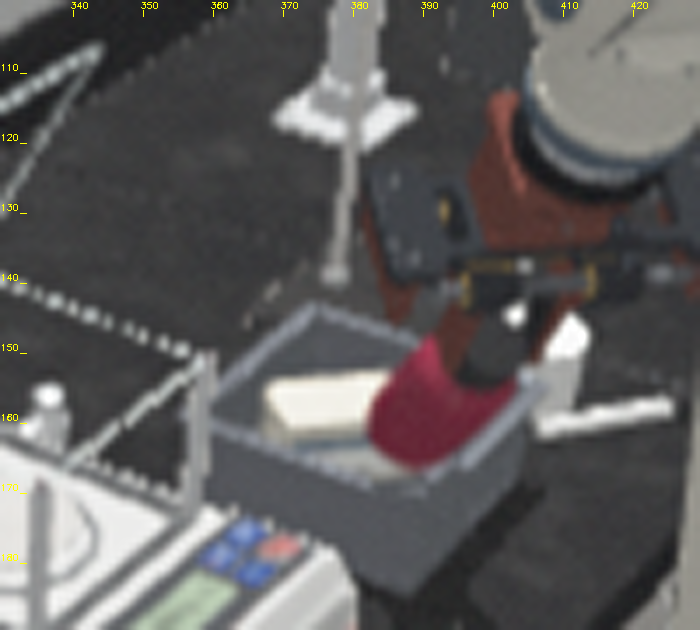

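Emit:
{"fn": "send_rows", "kwargs": {
  "increments": [
    [[-2, 2, 12, 0, 0, 0, 15], [0, 0, 14, 4.9, 4.9, 0, 15], [0, 0, 14, 4.9, 4.9, 0, 15], [0, 0, 14, 4.9, 4.9, 0, 15], [0, 0, 14, 4.9, 4.9, 0, 15], [0, 0, 10, 4.9, 4.9, 0, 15], [0, 0, 8, 4.9, 4.9, 0, 15], [0, 0, 0, 0, 0, 0, 15]]
  ]
}}

```text
t: 20.7
eef_pos: [427.7, -365.2, 262.2]
tcp_rot: [-0.429, -1.802, 1.561]
ft_force: [0.4, -0.5, -1.9]
grip_width: 0.405
```

```bash
python3 - <<'E'
from h import *
o=robot.observe();print(o["t"],o["eef_pos"],o["ft_force"],o["grip_width"]*88,o["q"].round(3));R=Rn.from_rotvec(o["tcp_rot"]).as_matrix();print(R.round(3))
s=viewer.grab_frame("scene"); crop(s,340,90,460,200,6,"pics/s18.png")
s=viewer.grab_frame("top"); crop(s,370,180,490,290,6,"pics/t18.png")
print("cyl",atz("top",(312,181),0),"balance",atz("top",(330,244),60),atz("top",(385,244),60),atz("top",(340,165),170))
E
```

```text
20.7 [ 427.68459917 -365.19015416  262.16671711] [ 0.40877876 -0.4971767  -1.93310231] 35.67221231707511 [-0.744  0.431  1.527  0.029  1.477  1.578]
[[-0.698 -0.193 -0.69 ]
 [ 0.655  0.217 -0.723]
 [ 0.29  -0.957 -0.025]]
cyl [692.4006162  -56.63752919   0.        ] balance [ 447.31974251 -124.88179734   60.        ] [ 450.8277932  -320.26246362   60.        ] [ 705.93299933 -151.77002153  170.        ]
```

View pics/s18.png

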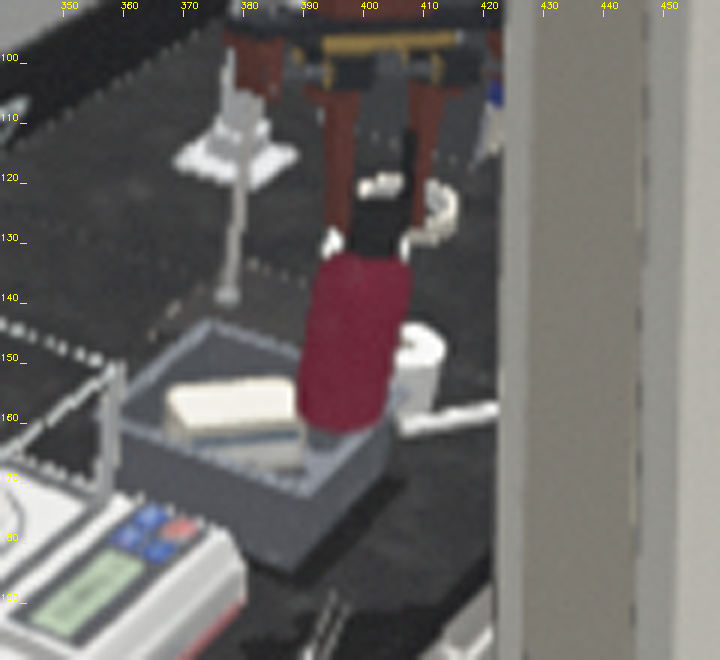

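View pics/t18.png

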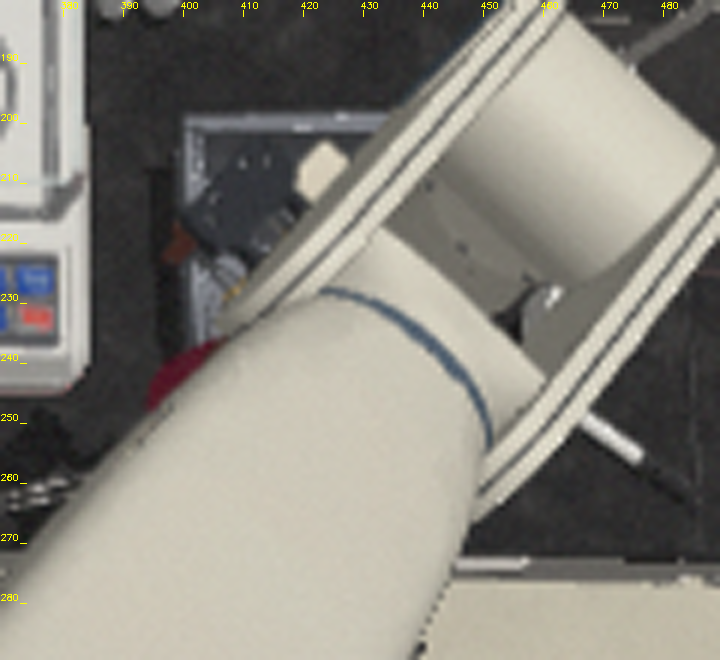

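```bash
cat > bot.py <<'E'
from h import *
Rg=np.array([[-0.663,0.307,-0.682],[0.621,-0.284,-0.731],[-0.418,-0.908,-0.003]]);pg=np.array([467.95,-400.33,104.28])
top=np.array([455.9,-389,127.8]);a=np.array([-.489,.437,.755])
aT=Rg.T@a; aT/=np.linalg.norm(aT); gT=Rg.T@(top-pg); 
# after closing, the cap is centred between the pads
gT[2]=0+ (11*0); 
def bottle(o):
    R=Rn.from_rotvec(o["tcp_rot"]).as_matrix(); A=R@aT; t=o["eef_pos"]+R@gT
    return t,A,t-140*A
if __name__=="__main__":
    o=robot.observe(); t,A,org=bottle(o); print("q",o["q"].round(3),"eef",o["eef_pos"].round(1))
    print("top",t.round(1),"axis",A.round(3),"origin",org.round(1),"tilt",np.degrees(np.arccos(A[2])))
    print("scene top/foot",proj("scene",t),proj("scene",org),"vertical foot",proj("scene",t-[0,0,140]))
    print("delta to dish",(np.array([573.8,80,98])-org).round(1))
E
python3 bot.py
```

```text
q [-0.744  0.427  1.534  0.029  1.472  1.578] eef [ 426.  -363.5  261.5]
top [ 427.9 -366.2  290.1] axis [-0.019 -0.032  0.999] origin [ 430.5 -361.7  150.2] tilt 2.1425582551006146
scene top/foot [402.75022111 123.95629878] [395.62071413 158.29154239] vertical foot [396.82338602 158.0348602 ]
delta to dish [143.3 441.7 -52.2]
```

Emit:
{"fn": "send_rows", "kwargs": {
  "increments": [
    [[0, 25, 3, 0, 0, 4, 15], [0, 40, 3, 0, 0, 6, 15], [0, 43, 3, 0, 0, 6, 15], [0, 43, 3, 0, 0, 6, 15], [0, 43, 3, 0, 0, 6, 15], [0, 43, 3, 0, 0, 6, 15], [0, 43, 2, 0, 0, 6, 15], [25, 25, 0, 0, 0, 4, 15], [40, 10, 0, 0, 0, 2, 15], [40, 5, 0, 0, 0, 2, 15], [30, 0, 0, 0, 0, 1, 15], [9, 0, 0, 0, 0, 0, 15]]
  ]
}}

```text
t: 22.0
eef_pos: [571.3, -42.6, 282.0]
tcp_rot: [0.414, -2.115, 2.094]
ft_force: [0.3, -1.0, -2.3]
grip_width: 0.408
```

```bash
python3 bot.py
```

```text
q [-0.08   0.428  1.484 -0.027  1.52   1.397] eef [571.3 -42.6 282. ]
top [574.5 -43.  310.5] axis [ 0.011 -0.035  0.999] origin [573.  -38.  170.6] tilt 2.100715620159486
scene top/foot [312.56314566 142.56836823] [312.06776077 180.14932818] vertical foot [312.62443463 179.328583  ]
delta to dish [  0.8 118.  -72.6]
```

Emit:
{"fn": "send_rows", "kwargs": {
  "increments": [
    [[0.5, 25, 0, -0.5, -0.3, 0, 15], [0.3, 38, 0, -0.5, -0.3, 0, 15], [0, 36, 0, 0, 0, 0, 15], [0, 19, -10, 0, 0, 0, 15], [0, 0, -20, 0, 0, 0, 15], [0, 0, -20, 0, 0, 0, 15], [0, 0, 0, 0, 0, 0, 15]]
  ]
}}

```text
t: 22.7
eef_pos: [567.8, 74.1, 229.4]
tcp_rot: [0.408, -2.095, 2.112]
ft_force: [0.1, 0.4, -1.6]
grip_width: 0.408
```

```bash
python3 bot.py; python3 - <<'E'
from h import *
s=viewer.grab_frame("scene"); crop(s,255,120,345,230,7,"pics/s20.png")
s=viewer.grab_frame("top"); crop(s,230,160,330,260,7,"pics/t20.png")
s=viewer.grab_frame("wrist"); cv2.imwrite("pics/w20.png",s[:,:,::-1])
E
```

```text
q [0.104 0.476 1.533 0.009 1.423 1.578] eef [567.8  74.1 229.4]
top [570.9  74.2 258. ] axis [ 0.008 -0.017  1.   ] origin [569.7  76.6 118. ] tilt 1.0860247326358021
scene top/foot [289.27717339 174.10085963] [290.90933289 210.25824272] vertical foot [291.1127335  209.73749379]
delta to dish [  4.1   3.4 -20. ]
```

View pics/s20.png

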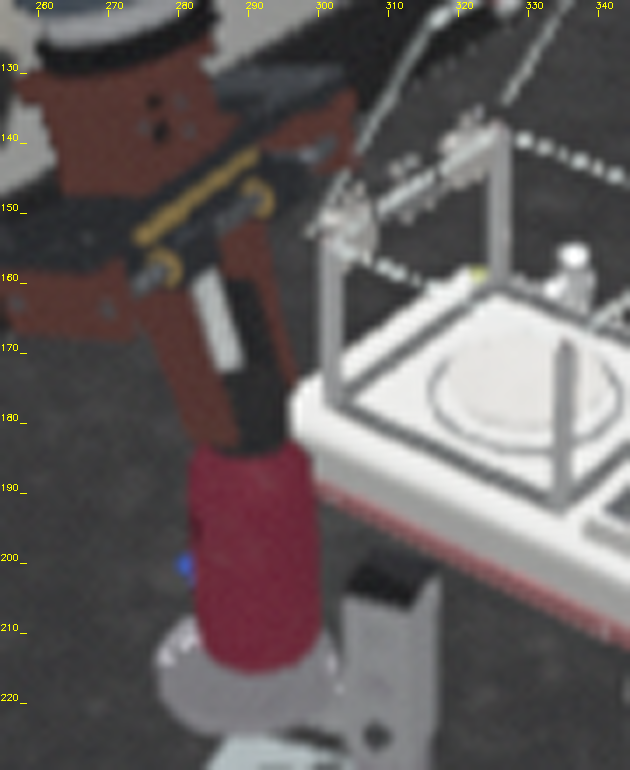

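View pics/w20.png

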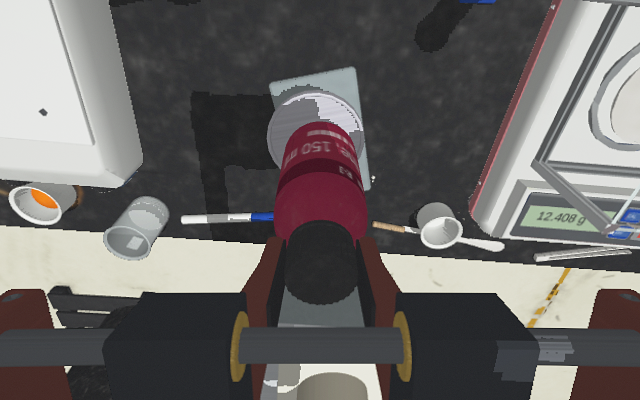

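```bash
python3 - <<'E'
from h import *
o=robot.observe()
for c in ((573.8,80),(572.8,82)):
    t=np.linspace(0,2*np.pi,60); 
    for n in ("scene","wrist"):
        Q=np.array([proj(n,[c[0]+42*np.cos(x),c[1]+42*np.sin(x),103],o) for x in t]); print(c,n,Q.min(0).round(1),Q.max(0).round(1))
w=cv2.imread("pics/w20.png")[:,:,::-1]; crop(w,250,60,390,200,5,"pics/w20c.png")
im=cv2.imread("pics/s12.png")
E
```

```text
(573.8, 80) scene [276.4 205.5] [302.4 222.6]
(573.8, 80) wrist [264.8  92.2] [363.4 183.7]
(572.8, 82) scene [276.2 205.9] [302.3 223.1]
(572.8, 82) wrist [262.4  93.2] [360.9 184.4]
```

View pics/w20c.png

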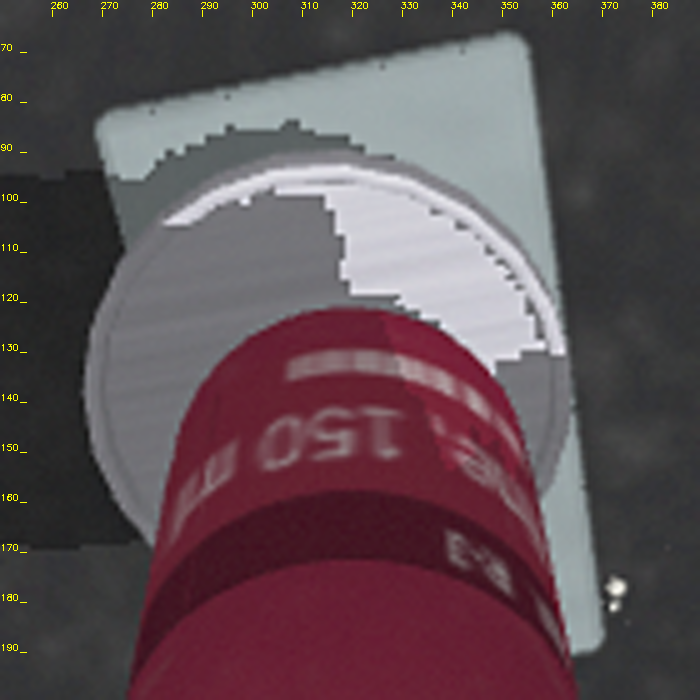

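Emit:
{"fn": "send_rows", "kwargs": {
  "increments": [
    [[2.5, 1.7, 0, -0.5, -0.2, 0, 15], [2.5, 1.7, -4, 0, 0, 0, 15], [0, 0, -6, 0, 0, 0, 15], [0, 0, -3, 0, 0, 0, 15], [0, 0, 0, 0, 0, 0, 15]]
  ]
}}

```text
t: 23.35
eef_pos: [575.2, 78.0, 218.4]
tcp_rot: [0.4, -2.09, 2.124]
ft_force: [-0.3, 0.2, -2.2]
grip_width: 0.41
```

```bash
python3 bot.py; python3 -c "
from h import *
print(robot.observe()['ft_force'])"
```

```text
q [0.113 0.496 1.526 0.003 1.404 1.589] eef [575.2  78.  218.4]
top [578.1  78.4 247. ] axis [ 0.001 -0.009  1.   ] origin [577.9  79.6 107. ] tilt 0.5189044523638688
scene top/foot [286.70646052 176.87585115] [288.51362698 212.29231943] vertical foot [288.72381763 212.06976855]
delta to dish [-4.1  0.4 -9. ]
[-0.25180381  0.1567701  -2.18999014]
```

Emit:
{"fn": "send_rows", "kwargs": {
  "increments": [
    [[-2, 0, 0, 0, 0, 0, 15], [-1.5, 0.3, -2, 0, 0, 0, 15], [0, 0, -2, 0, 0, 0, 15], [0, 0, 0, 0, 0, 0, 15], [0, 0, 0, 0, 0, 0, 15]]
  ]
}}

```text
t: 23.85
eef_pos: [572.2, 78.4, 215.3]
tcp_rot: [0.399, -2.091, 2.125]
ft_force: [0.8, -0.2, -1.4]
grip_width: 0.405
```

```bash
python3 bot.py; python3 -c "
from h import *
print(robot.observe()['ft_force'])
s=viewer.grab_frame('scene'); crop(s,265,170,325,235,10,'pics/s21.png')
s=viewer.grab_frame('wrist'); crop(s,250,60,390,200,5,'pics/w21.png')
"
```

```text
q [0.114 0.494 1.537 0.003 1.394 1.59 ] eef [572.2  78.4 215.3]
top [575.1  78.7 243.9] axis [-0.    -0.009  1.   ] origin [575.1  80.  103.9] tilt 0.5221774935656947
scene top/foot [287.44699224 178.15102191] [289.1446121  213.43741193] vertical foot [289.40717141 213.23648022]
delta to dish [-1.3  0.  -5.9]
[ 0.82326137 -0.1627505  -1.42018232]
```

View pics/s21.png

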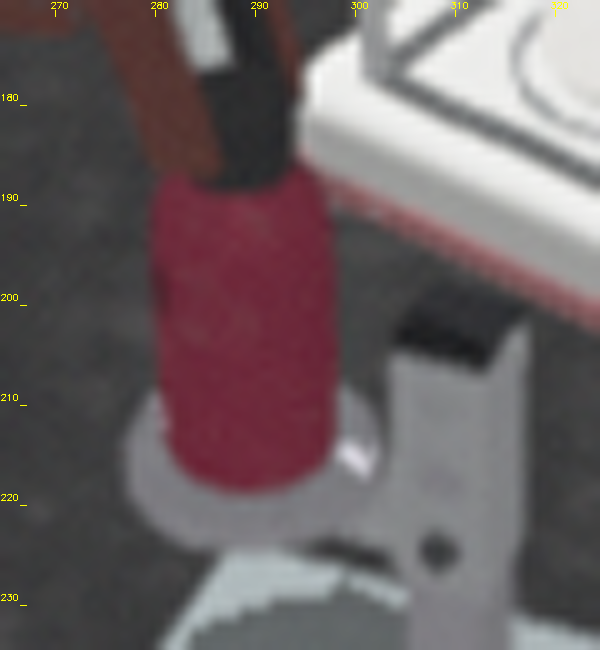

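View pics/w21.png

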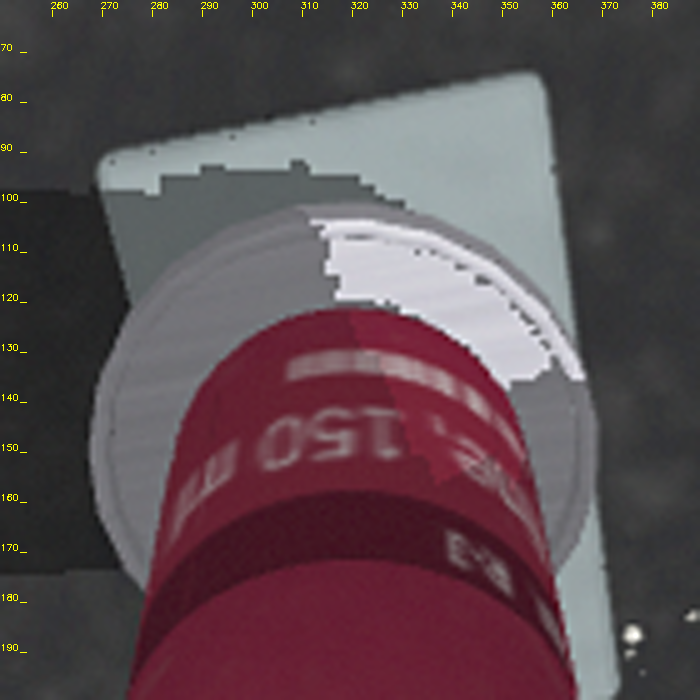

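Emit:
{"fn": "send_rows", "kwargs": {
  "increments": [
    [[-0.8, 0, -2, 0, 0, 0, 15], [0, 0, -2, 0, 0, 0, 15], [0, 0, -1, 0, 0, 0, 15]]
  ]
}}

```text
t: 24.25
eef_pos: [571.2, 78.3, 210.0]
tcp_rot: [0.399, -2.091, 2.125]
ft_force: [0.1, -0.1, -1.2]
grip_width: 0.407
```

Emit:
{"fn": "send_rows", "kwargs": {
  "increments": [
    [[0, 0, -1, 0, 0, 0, 15]]
  ]
}}

```text
t: 24.35
eef_pos: [571.6, 78.4, 209.6]
tcp_rot: [0.398, -2.091, 2.125]
ft_force: [-0.7, -1.0, 5.1]
grip_width: 0.404
```

Emit:
{"fn": "send_rows", "kwargs": {
  "increments": [
    [[0, 0, -1, 0, 0, 0, 15]]
  ]
}}

```text
t: 24.45
eef_pos: [571.8, 78.4, 209.3]
tcp_rot: [0.398, -2.092, 2.126]
ft_force: [-1.1, 0.4, 9.0]
grip_width: 0.403
```

Emit:
{"fn": "send_rows", "kwargs": {
  "increments": [
    [[0, 0, 1.3, 0, 0, 0, 25], [0, 0, 0, 0, 0, 0, 33], [0, 0, 0, 0, 0, 0, 37], [0, 0, 0, 0, 0, 0, 45], [0, 0, 0, 0, 0, 0, 60], [0, 0, 0, 0, 0, 0, 75], [0, 0, 0, 0, 0, 0, 80]]
  ]
}}

```text
t: 25.15
eef_pos: [571.3, 78.4, 209.5]
tcp_rot: [0.399, -2.091, 2.125]
ft_force: [-0.4, 0.3, -0.2]
grip_width: 0.745
```

```bash
python3 -c "
from h import *
o=robot.observe();print(o['ft_force'],o['grip_width'],o['eef_pos'],Rn.from_rotvec(o['tcp_rot']).as_matrix()[:,1])
s=viewer.grab_frame('scene'); crop(s,265,160,325,235,8,'pics/s22.png')
s=viewer.grab_frame('wrist'); cv2.imwrite('pics/w22.png',s[:,:,::-1])
"
```

```text
[-0.40133476  0.33733235 -0.20900867] 0.7453415575798978 [571.31049981  78.38780227 209.48331031] [-0.27780121 -0.02872838 -0.96020892]
```

View pics/s22.png

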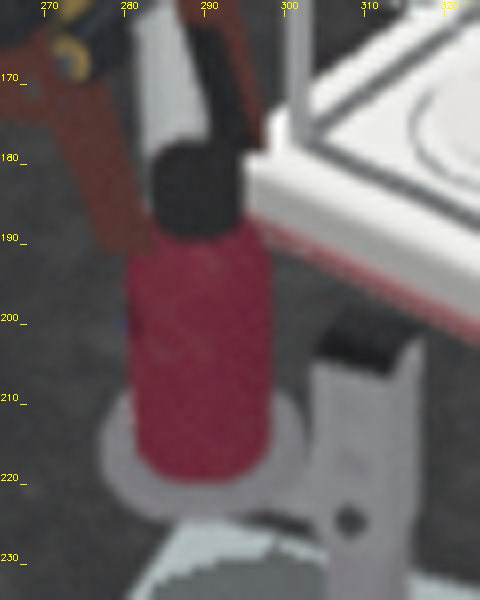

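View pics/w22.png

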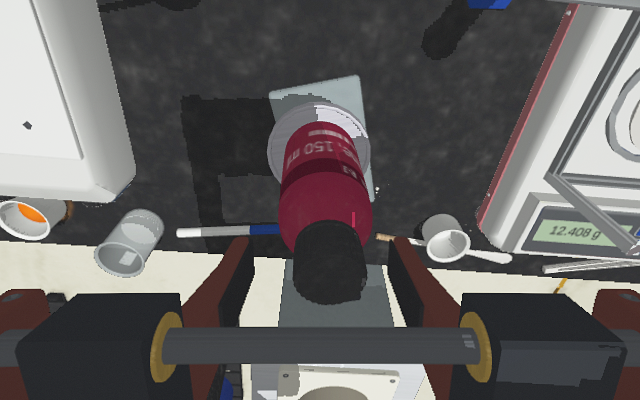

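Emit:
{"fn": "send_rows", "kwargs": {
  "increments": [
    [[0, -2, 0, 0, 0, 0, 87.8], [0, -2, 0, 0, 0, 0, 87.8], [3, 0, 10, 0, 0, 0, 87.8], [6, 0, 20, 0, 0, 0, 87.8], [8, 0, 28, 0, 0, 0, 87.8], [0, 0, 40, 0, 0, 0, 87.8], [-40, 0, 20, 0, 0, 0, 87.8], [-45, 0, 0, 0, 0, 0, 87.8], [-45, -10, 0, 0, 0, 0, 87.8], [-30, -30, 0, 0, 0, 0, 87.8], [-10, -40, 0, 0, 0, 0, 87.8], [0, -40, 0, 0, 0, 0, 87.8]]
  ]
}}

```text
t: 26.45
eef_pos: [417.0, -46.4, 328.9]
tcp_rot: [0.399, -2.092, 2.127]
ft_force: [0.2, -0.1, -0.3]
grip_width: 1.004
```

```bash
python3 -c "
from h import *
o=robot.observe();print(o['t'],o['ft_force'],o['eef_pos'])
s=viewer.grab_frame('scene'); cv2.imwrite('pics/s23.png',s[:,:,::-1]); crop(s,260,150,340,235,7,'pics/s23c.png')
s=viewer.grab_frame('top'); cv2.imwrite('pics/t23.png',s[:,:,::-1]);crop(s,240,175,320,255,7,'pics/t23c.png')
"
```

```text
26.45 [ 0.17898567 -0.10541191 -0.27455221] [416.97164871 -46.44105192 328.86442542]
```

View pics/s23c.png

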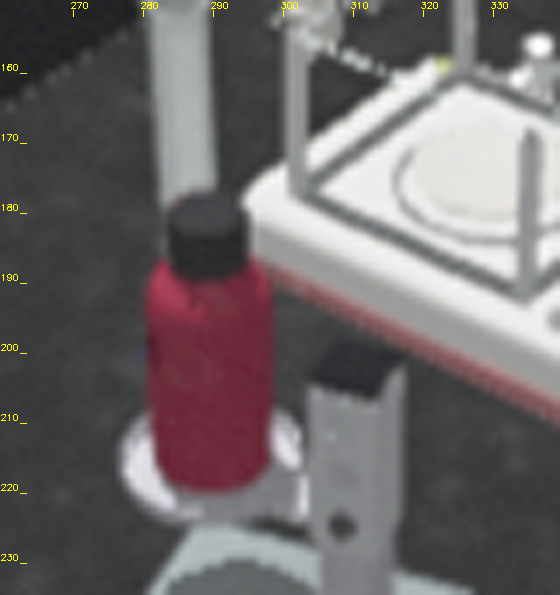

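View pics/t23c.png

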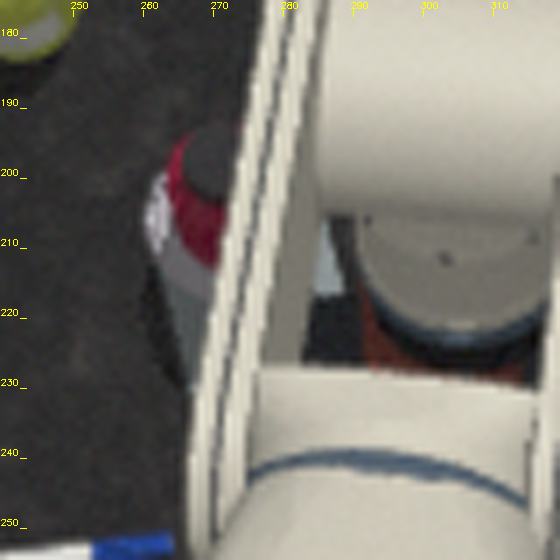

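View pics/t23.png

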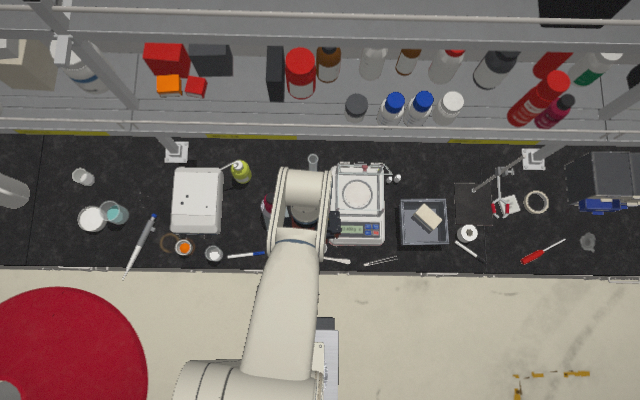

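Emit:
{"fn": "send_rows", "kwargs": {
  "increments": [
    [[0, -40, 0, 0, 0, -4, 87.8], [0, -40, 0, 0, 0, -4, 87.8], [0, -40, 0, 0, 0, -4, 87.8], [0, -40, 0, 0, 0, -4, 87.8], [0, -40, 0, 0, 0, -4, 87.8], [0, 0, 0, 0, 0, 0, 87.8], [0, 0, 0, 0, 0, 0, 87.8], [0, 0, 0, 0, 0, 0, 87.8]]
  ]
}}

```text
t: 27.35
eef_pos: [418.6, -244.6, 327.8]
tcp_rot: [0.029, -1.987, 1.921]
ft_force: [0.6, 0.7, -0.0]
grip_width: 1.002
```

```bash
python3 -c "
from h import *
o=robot.observe();print(o['t'],o['ft_force'],o['eef_pos'],o['joint_vel'].round(3))
s=viewer.grab_frame('scene'); crop(s,265,165,325,235,8,'pics/s24c.png')
s=viewer.grab_frame('top'); crop(s,245,180,305,255,8,'pics/t24c.png')
t=np.linspace(0,2*np.pi,90)
for n in ('scene','top'):
  for z,r in ((98,28.5),(193,28.5),(216,18),(238,18)):
    Q=np.array([proj(n,[573.8+r*np.cos(x),80+r*np.sin(x),z]) for x in t]); print(n,z,Q.min(0).round(1),Q.max(0).round(1))
  Q=np.array([proj(n,[573.8+42*np.cos(x),80+42*np.sin(x),103]) for x in t]); print(n,'dish',Q.min(0).round(1),Q.max(0).round(1))
"
```

```text
27.35 [ 0.60772952  0.71713407 -0.01369789] [ 418.55404508 -244.56405719  327.77146231] [ 0.014 -0.006  0.003 -0.003 -0.003 -0.002]
scene 98 [280.7 209.3] [298.3 220.9]
scene 193 [279.  186.3] [297.5 197.7]
scene 216 [282.  182.4] [293.8 189.5]
scene 238 [281.6 176.6] [293.6 183.7]
scene dish [276.4 205.5] [302.4 222.6]
top 98 [264.4 197.9] [280.7 213.8]
top 193 [261.5 191.6] [278.8 208.4]
top 216 [264.  193.1] [275.1 203.9]
top 238 [263.3 191.5] [274.5 202.5]
top dish [260.4 193.8] [284.4 217.3]
```

View pics/s24c.png

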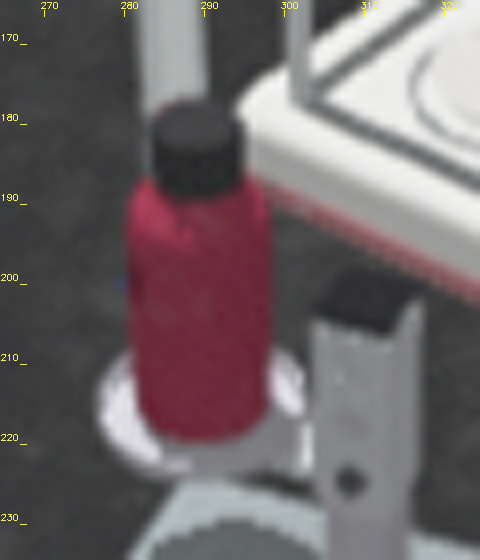

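View pics/t24c.png

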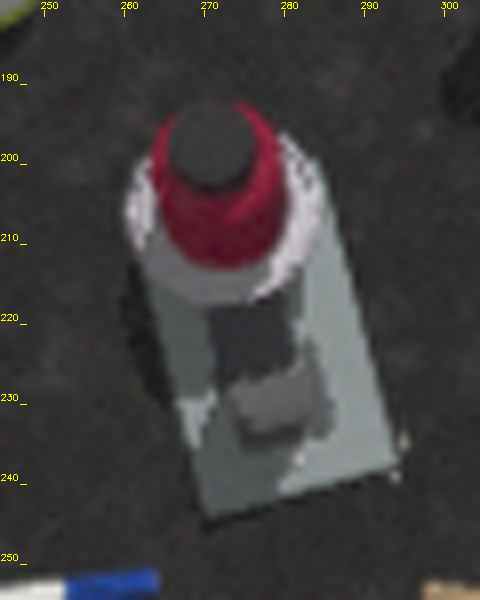

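```bash
python3 -c "
from h import *
c,s=np.cos(np.radians(16.1)),np.sin(np.radians(16.1))
for n in ('scene','top'):
  for z in (179,119):
    print(n,z,[proj(n,[504.6+x*c-y*s,60+x*s+y*c,z]).round(1) for x,y in ((16,16),(16,-16),(-16,-16),(-16,16))])
s=viewer.grab_frame('top'); crop(s,255,185,300,240,13,'pics/t25c.png')
s=viewer.grab_frame('scene'); crop(s,275,170,325,225,13,'pics/s25c.png')
"
```

```text
scene 179 [array([303. , 202.8]), array([307. , 196.7]), array([316.6, 199.1]), array([312.7, 205.3])]
scene 119 [array([303.3, 217.5]), array([307.2, 211.3]), array([316.5, 213.7]), array([312.8, 220. ])]
top 179 [array([269.9, 218.1]), array([279.3, 215.6]), array([281.7, 224.8]), array([272.3, 227.3])]
top 119 [array([271.5, 221.2]), array([280.5, 218.8]), array([282.8, 227.6]), array([273.7, 230. ])]
```

View pics/t25c.png

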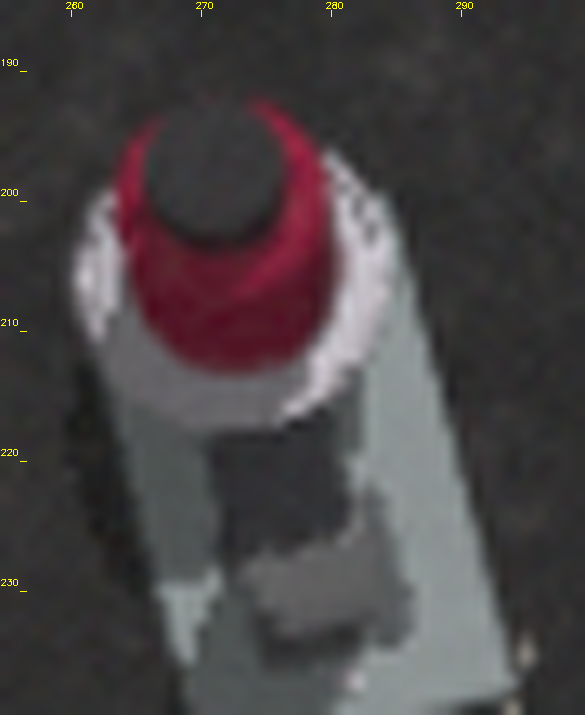

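View pics/s25c.png

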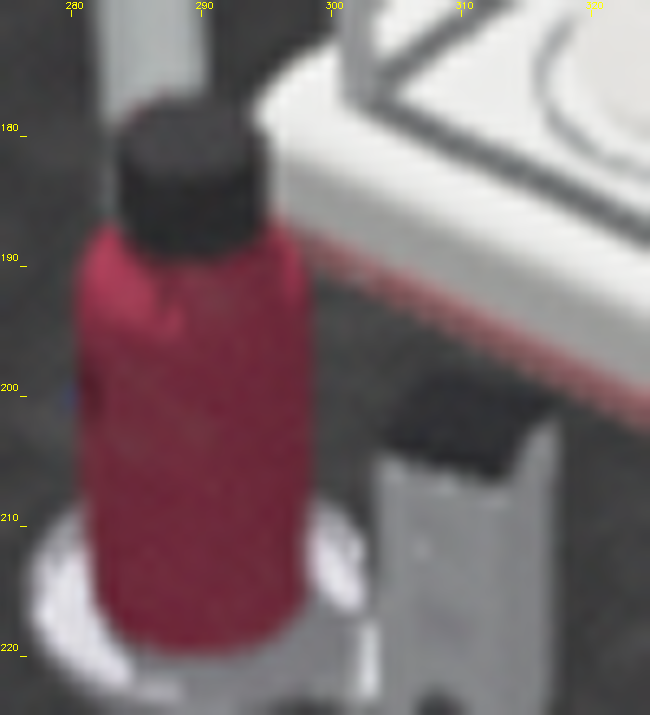

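```bash
cat > fin.py <<'E'
from h import *
from scipy.optimize import least_squares
prof=[(6,28.5),(30,28.5),(60,28.5),(95,28.5),(118,18),(140,18)]
obs={}
for n,(x0,x1,y0,y1) in {"scene":(272,306,172,224),"top":(255,295,186,218)}.items():
    im=viewer.grab_frame(n).astype(int); r,g,b=im[...,0],im[...,1],im[...,2]
    m=(r>60)&(r>1.8*g)&(r>1.5*b); k=np.zeros_like(m);k[y0:y1,x0:x1]=m[y0:y1,x0:x1]
    # sub-pixel edges via redness r-g at half level
    rows=[]
    for y in range(y0,y1):
        xs=np.where(k[y])[0]
        if len(xs)>12: rows.append((y,xs.min()-.5,xs.max()+.5))
    obs[n]=rows; print(n,[(y,a,b) for y,a,b in rows[::3]])
def sil(n,p):
    a=np.array([p[2],p[3],1.]);a/=np.linalg.norm(a);org=np.array([p[0],p[1],98.])
    u=np.cross(a,[1,0,0]);u/=np.linalg.norm(u);v=np.cross(a,u);t=np.linspace(0,2*np.pi,60,endpoint=False)
    Q=np.array([proj(n,org+s*a+28.5*(np.cos(x)*u+np.sin(x)*v)) for s in (5,95) for x in t],dtype=np.float32)
    return cv2.convexHull(Q)[:,0]
def edges(H,y):
    xs=[]
    for i in range(len(H)):
        p,q=H[i],H[(i+1)%len(H)]
        if (p[1]-y)*(q[1]-y)<=0 and p[1]!=q[1]: xs.append(p[0]+(q[0]-p[0])*(y-p[1])/(q[1]-p[1]))
    return (min(xs),max(xs)) if xs else None
def res(p):
    r=[]
    for n,lo,hi in (("scene",194,214),("top",202,209)):
        H=sil(n,p)
        for y,a,b in obs[n]:
            if lo<=y<=hi:
                e=edges(H,y); r+= [e[0]-a,e[1]-b] if e else [5,5]
    H=sil("top",p); r.append(2*(H[:,1].max()-(max(y for y,_,_ in obs["top"])+.8)))
    return np.array(r)
f=least_squares(res,[573.8,80,0,0],diff_step=1e-4,x_scale=[1,1,.01,.01],loss="soft_l1")
print(f.x.round(3),"tilt deg",np.degrees(np.hypot(f.x[2],f.x[3])),"rms",np.sqrt(np.mean(res(f.x)**2)),"rms vertical",np.sqrt(np.mean(least_squares(lambda q:res([q[0],q[1],0,0]),[573.8,80],diff_step=1e-4).fun**2)))
print(least_squares(lambda q:res([q[0],q[1],0,0]),[573.8,80],diff_step=1e-4).x)
E
python3 fin.py
```

```text
scene [(190, np.float64(280.5), np.float64(297.5)), (193, np.float64(280.5), np.float64(298.5)), (196, np.float64(280.5), np.float64(298.5)), (199, np.float64(280.5), np.float64(298.5)), (202, np.float64(280.5), np.float64(298.5)), (205, np.float64(280.5), np.float64(298.5)), (208, np.float64(281.5), np.float64(297.5)), (211, np.float64(281.5), np.float64(297.5)), (214, np.float64(282.5), np.float64(297.5)), (217, np.float64(283.5), np.float64(296.5))]
top [(204, np.float64(264.5), np.float64(279.5)), (207, np.float64(264.5), np.float64(279.5))]
[573.737  77.344   0.      0.   ] tilt deg 0.0 rms 1.31339408152721 rms vertical 1.257186250502199
[576.00386819  76.36266965]
```

```bash
sed -i 's/^f=least.*/g=lambda q:res([570+q[0],75+q[1],(q[2]-5)*.01,(q[3]-5)*.01])\nf=least_squares(g,[5,5,5,5],diff_step=1e-2);f.x=np.array([570+f.x[0],75+f.x[1],(f.x[2]-5)*.01,(f.x[3]-5)*.01])/' fin.py; python3 fin.py | tail -2
```

```text
[ 5.78804e+02  7.87790e+01 -5.30000e-02 -7.90000e-02] tilt deg 5.435625173964332 rms 1.0606915940888586 rms vertical 1.257186250502199
[576.00386819  76.36266965]
```

```bash
python3 - <<'E'
from h import *
X,e=tri([ray("top",(270.8,197.3)),ray("scene",(289.2,180.4))]);print("cap top",X.round(1),np.round(e,1))
print(atz("top",(270.8,197.3),238).round(1),atz("scene",(289.2,180.4),238).round(1))
# foot: bottom arc lowest row & mid x, r 28.5 at z~98-101
for n,uv in (("scene",(290.2,219.2)),("top",(272.3,213.2))): print(n,"foot near edge",atz(n,uv,100).round(1))
for c in ((573.8,80),(576,76)):
  t=np.linspace(0,2*np.pi,90)
  for n in ("scene","top"):
    Q=np.array([proj(n,[c[0]+27*np.cos(x),c[1]+27*np.sin(x),99]) for x in t]); i=Q[:,1].argmax(); print(c,n,Q[i].round(1),Q.min(0).round(1),Q.max(0).round(1))
E
```

```text
cap top [573.4  74.1 233.8] [0.5 0.5]
[572.9  74.  238. ] [568.9  78.2 238. ]
scene foot near edge [557.1  95.8 100. ]
top foot near edge [547.   79.7 100. ]
(573.8, 80) scene [289.3 220.3] [281.2 209.3] [297.8 220.3]
(573.8, 80) top [272.5 213.3] [264.8 198.2] [280.2 213.3]
(576, 76) scene [289.6 219.4] [281.5 208.4] [298.1 219.4]
(576, 76) top [273.7 212.7] [266.  197.7] [281.4 212.7]
```

```bash
python3 -c "
from cell import robot
print(robot.job_done()); print(robot.observe()['t'])"
```

```text
the job is handed in; nothing more can be done
None
the job is handed in; nothing more can be done
```

I raised the shelf to its highest setting and stood the bottle in the dish. I handed the job in at about 27.7 s; there is no verdict yet.

- **Shelf:** I raised it in two lifts, regripping at the middle hole. The final pictures show the button out through the lowest hole. The cap edge sits where it should for about 60 mm of travel.
- **Bottle:** I gripped the cap, pulled the bottle out along its own axis, turned it upright and lowered it until the force sensor showed contact. I then let go and backed the hand clear.
- **Surroundings:** The carton is still in the tub. The bystanders looked unmoved in the last pictures, though I did not measure them. The force on the tool at the end was about zero.

**Checks that failed or disagreed:**
- **Fingertip position:** `robot.tip_reach` gives 17 mm, but the scene and wrist pictures put the fingertips about 9 mm behind the TCP. Because of this my first two grips sat above the button. One slipped off, and the other pulled up on the locked sleeve with about 56 N. I worked from the measured value after that.
- **Wrist limits:** On the way to the bottle, two wrist joints came to the edge of their ranges (one read 0.1093 against a limit of 0.11). I reduced the tilt straight away, so the grip was about 16° off the bottle's axis.
- **Bottle position and tilt:** Vertical fits and edge measurements put the bottle's foot within about 5 mm of the dish centre. The tilt was not measured reliably. Triangulating the cap suggests 0 to 2°, while a poorly conditioned outline fit gave 5.4°. I took it as upright because the foot looked clear of the rim, so it should stand flat on the dish floor.

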